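Load the welding slide and wind it in

ROBOT

A 7-joint arm with a two-finger parallel gripper is mounted at the origin on the work surface. World frame = base frame: x ahead of the robot, y to its left, z up, the work surface at z = 0. Lengths are in m, angles in rad, forces in N, time in s.
With the tool pointing down it reaches from about 0.4 to 0.85 m from the base axis. Payload 10.4 kg.
Tool frame: the origin (TCP) lies at the very end of the fingers, on their centre line; the grasp point (between the pads) lies 19 mm behind it (r.pinch_z is the distance from the TCP to the grasp point, in m); z points along the fingers, y is the line along which they close (so a half turn about z gives the same grasp; the last joint's range is limited). The gripper opens to 87 mm and grips with 3 to 60 N. Pads are 19 mm wide; open, the fingers measure 117 mm over their backs; the gripper's body (75 mm by 190 mm) begins 51 mm behind the grasp point.
Start: joints at [-1.363, 0.332, -0.065, 1.46, 0.022, 1.35, -0.088], TCP at [0.143, 0.608, 0.223] pointing down, gripper open.
Joint ranges: [-2.6, 2.6], [-0.5, 2.12], [-1.47, 1.34], [0.16, 2.42], [-1.27, 4.41], [0.06, 2.06], [-2.6, 2.6]. Speed limits (rad/s): [2.22, 2.22, 2.79, 2.79, 3.14, 3.14, 3.14].

INTERFACE

Orientations are given as a unit quaternion [x, y, z, w].
In Python, from bench import r, camera gives the robot as it stands. The module is installed in compiled form; this text tells all that it offers.
- The arm moves only by the shell command python3 -m pendant 'ROWS' [FORCE]. ROWS is JSON, a list of rows, each an object with "dp": the shift along the tool's x, y, z as a fraction of full scale, a list of three; "rotation": the turn, a rotation vector about the tool's x, y, z as a fraction of full scale, a list of three; "jaw": the opening, from 0 (shut) to 1 (fully open). A call has 1 to 8 rows; each row is the pose to reach, as a shift and turn from the pose commanded when the call began, along the tool's axes at that moment, turning the shorter way round; what a row does not reach only later rows make up. Full scale, the value 1, is 0.15 m for a shift and 2 pi rad for a turn. A row lasts 1/8 s, in which the tool goes at most 62.5 mm and 10.7 degrees, less where a joint would pass 70% of its speed; a pose out of reach is approached as far as the arm can. A call with a number of a shift or a turn outside -1 to 1 is refused whole. A call with a gripper value outside its range is refused whole. The fingers move at their own pace and stop on an object; FORCE is the grip in N (left out, the last holds). Time passes only in rows, so rows that repeat a pose let the fingers close. It gives the time, the measured TCP pose, the force, the opening and the grip force at its end, in the units of the state.
- r.read_state(): the state, without advancing time (a new reading comes with each control period).
- camera(name): name is "scene" or "top"; returns a dict with "image" (480x640x3 uint8, red, green, blue), "z_map" (480x640 float32, m along the optical axis (not along the pixel's ray), 0 where there is no reading), "mtx" (3x3 intrinsics, pixels), "distortion" ([k1, k2, p1, p2, k3] as OpenCV has them; the pictures are not rectified), "T" (4x4, takes a point from camera to world coordinates). Camera axes: x right, y down, z forward; pixel columns grow to the right and rows downward; lengths in m; the calibration is good to about 2 mm. A picture is of the moment at which its call begins.
- r.close_job(): hands the job in; it is judged then, once.
The state is a dict: "time": time; "joint_positions": joint angles; "joint_vel": joint speeds; "joint_torque": joint torques, N m; "ee_pos": TCP position; "eef_rot": TCP orientation; "ft_force": force on the tool from outside, world axes, zero at the start; "torque": the same for the moment, N m; "width": finger opening in m; "grip_force": force on a finger pad.
Only numpy, scipy, OpenCV 4.12 (cv2) and the standard library are available. Lean on these libraries where they do the work, as an engineer would, in place of code of your own. Each camera call takes 0.05 s, during which the arm holds its last target. There are 200 camera calls.

TASK

Load the battery welding slide: set every loose aluminium terminal, post up, into a pocket of its own in the black nest while the slide is still at its loading end by the gearbox. Then fit the crank from the blue tray onto the upright square shaft, wind the slide all the way against its stop at the other end (clockwise seen from above), take the crank off again and stand it upright in its tray. Leave the other things on the bench where they are.

Things in the scene. Friction and masses are not known exactly. Their poses are not given: they have to be found in the camera images.
- terminal1: one of the loose aluminium battery terminals (three to five are present, all alike): a round flange 34 mm across and 8 mm thick with a round post 18 mm across and 20 mm tall on it, 28 mm high in all, 34 g; origin at the centre of the flange's underside, z up through the post. It starts flange down on the sheet. Grip it by the post.
- terminal2: one of the loose aluminium battery terminals (three to five are present, all alike): a round flange 34 mm across and 8 mm thick with a round post 18 mm across and 20 mm tall on it, 28 mm high in all, 34 g; origin at the centre of the flange's underside, z up through the post. It starts flange down on the sheet. Grip it by the post.
- terminal3: one of the loose aluminium battery terminals (three to five are present, all alike): a round flange 34 mm across and 8 mm thick with a round post 18 mm across and 20 mm tall on it, 28 mm high in all, 34 g; origin at the centre of the flange's underside, z up through the post. It starts flange down on the sheet. Grip it by the post.
- terminal4: one of the loose aluminium battery terminals (three to five are present, all alike): a round flange 34 mm across and 8 mm thick with a round post 18 mm across and 20 mm tall on it, 28 mm high in all, 34 g; origin at the centre of the flange's underside, z up through the post. It starts flange down on the sheet. Grip it by the post.
- terminal5: one of the loose aluminium battery terminals (three to five are present, all alike): a round flange 34 mm across and 8 mm thick with a round post 18 mm across and 20 mm tall on it, 28 mm high in all, 34 g; origin at the centre of the flange's underside, z up through the post. It starts flange down on the sheet. Grip it by the post.
- well0 (a point): centre of the floor of pocket 0 of the black nest on the slide: a round pocket 42 mm across and 8 mm deep, so a seated terminal's flange is flush with the nest's top and its underside is at this point. Six pockets, 2 rows of 3, 52 mm apart both ways (0, 1, 2 along x, then 3, 4, 5 at +y). It travels with the slide; its x axis points along the travel, towards the stop
- well1 (a point): centre of the floor of pocket 1 of the black nest on the slide: a round pocket 42 mm across and 8 mm deep, so a seated terminal's flange is flush with the nest's top and its underside is at this point. Six pockets, 2 rows of 3, 52 mm apart both ways (0, 1, 2 along x, then 3, 4, 5 at +y). It travels with the slide; its x axis points along the travel, towards the stop
- well2 (a point): centre of the floor of pocket 2 of the black nest on the slide: a round pocket 42 mm across and 8 mm deep, so a seated terminal's flange is flush with the nest's top and its underside is at this point. Six pockets, 2 rows of 3, 52 mm apart both ways (0, 1, 2 along x, then 3, 4, 5 at +y). It travels with the slide; its x axis points along the travel, towards the stop
- well3 (a point): centre of the floor of pocket 3 of the black nest on the slide: a round pocket 42 mm across and 8 mm deep, so a seated terminal's flange is flush with the nest's top and its underside is at this point. Six pockets, 2 rows of 3, 52 mm apart both ways (0, 1, 2 along x, then 3, 4, 5 at +y). It travels with the slide; its x axis points along the travel, towards the stop
- well4 (a point): centre of the floor of pocket 4 of the black nest on the slide: a round pocket 42 mm across and 8 mm deep, so a seated terminal's flange is flush with the nest's top and its underside is at this point. Six pockets, 2 rows of 3, 52 mm apart both ways (0, 1, 2 along x, then 3, 4, 5 at +y). It travels with the slide; its x axis points along the travel, towards the stop
- well5 (a point): centre of the floor of pocket 5 of the black nest on the slide: a round pocket 42 mm across and 8 mm deep, so a seated terminal's flange is flush with the nest's top and its underside is at this point. Six pockets, 2 rows of 3, 52 mm apart both ways (0, 1, 2 along x, then 3, 4, 5 at +y). It travels with the slide; its x axis points along the travel, towards the stop
- sheet: dark red phenolic sheet 170 x 150 x 5 mm lying fixed on the bench, on which the terminals stand at the start; origin under its centre. A fixed block of blue battery cells (176 x 150 mm, 120 mm high) stands some 0.2 m or more beyond it
- carriage (a joint): slide position in m: 0 to 0.01 at the start, at the loading end by the gearbox; 0.090 against the stop (bearing block with rubber bumpers) at the far end, the welding position. 20 mm per turn of the shaft, clockwise seen from above driving it towards the stop; it cannot be pushed along by hand
- stage: fixed base of the screw-driven slide, 400 x 110 mm; origin on the bench under its axis, x axis from gearbox to stop. Nest 160 x 108 mm, its top 64 mm above the bench. Grey gearbox (70 x 80 mm, 62 mm high) centred at x = -225 mm; stop at x = +118 to +140 mm, 50 mm high
- shaft_base (a point): foot of the upright square steel shaft on the gearbox, on its axis, level with the top of the round collar (48 mm across, 68 mm above the bench) on which the crank's hub rests; the shaft is 14 mm square, 24 mm tall (top 3 mm stepped in to 11 mm). Turns with the shaft: x and y square to its flats. Takes about 0.15 N m to turn
- crank: loose crank, 0.33 kg: dark steel hub 36 x 36 x 36 mm, a square socket 16 mm wide and 26 mm deep in its underside; at the hub's top an aluminium arm 18 mm wide (26 to 35 mm above the underside) runs along the crank's +x to an upright black revolving grip 65 mm out. Origin at the centre of the hub's underside, z up. Stands on its hub; the hub's flats facing +-y are free to grip
- crank_handle (a point): middle of the crank's revolving grip sleeve (22 mm across, 55 mm tall, upright), 65 mm from the hub's axis along the crank's x and 65.5 mm above the hub's underside
- tray: shallow blue open tray 190 x 150 x 22 mm (walls and floor 4 mm), fixed on the bench, in which the crank stands at the start; origin under its centre, x along its 190 mm side
- screwdriver: bystander: screwdriver, 190 mm, lying in front of the slide
- tape_roll: bystander: roll of tape 90 mm across, 24 mm high, lying flat
- multimeter: bystander: dark pink multimeter 155 x 78 x 34 mm, beyond the slide
- hammer: bystander: hammer, 260 mm, lying beyond the slide
- scanner: bystander: grey and black hand scanner about 185 mm long, 50 mm high
- spare_cell: bystander: blue flat battery cell 110 x 130 x 36 mm lying flat near the tray
Mind the look-alikes: they are no part of the job. What is shaped like the terminal1 but orange or red is not meant.

How it is judged:
On the way, in this order (a step that is already met when the one before it is completed fails the run):
1. every terminal present is seated in a pocket of its own, post up, with the slide still at the loading end (carriage below 0.02 m) (x of terminal1 in the frame of well0 between -0.01 and 0.114 m and y of terminal1 in the frame of well0 between -0.01 and 0.062 m and z of terminal1 in the frame of well0 between -0.004 and 0.003 m and angle between each of terminal1, terminal2, terminal3, terminal4, terminal5's own z axis and vertical below 0.1 rad and x of terminal2 in the frame of well0 between -0.01 and 0.114 m and y of terminal2 in the frame of well0 between -0.01 and 0.062 m and z of terminal2 in the frame of well0 between -0.004 and 0.003 m and x of terminal3 in the frame of well0 between -0.01 and 0.114 m and y of terminal3 in the frame of well0 between -0.01 and 0.062 m and z of terminal3 in the frame of well0 between -0.004 and 0.003 m and x of terminal4 in the frame of well0 between -0.01 and 0.114 m and y of terminal4 in the frame of well0 between -0.01 and 0.062 m and z of terminal4 in the frame of well0 between -0.004 and 0.003 m and x of terminal5 in the frame of well0 between -0.01 and 0.114 m and y of terminal5 in the frame of well0 between -0.01 and 0.062 m and z of terminal5 in the frame of well0 between -0.004 and 0.003 m and value of joint carriage below 0.02 m), for 0.2 s.
2. the slide has come against its stop (carriage beyond 0.086 m) with the crank fitted on the square shaft (horizontal distance between crank and shaft_base below 0.004 m and z of crank in the frame of shaft_base below 0.006 m and value of joint carriage above 0.086 m), for 0.2 s.
At the end, for the whole second after the job is handed in: Every terminal present seated post up in its own pocket (down to 3 mm of its floor, within 0.1 rad of upright), slide within 4 mm of its stop, crank at rest upright (0.1 rad) on the tray floor, hub inside the tray (78 mm and 58 mm from its centre along its sides at most) (x of terminal1 in the frame of well0 between -0.01 and 0.114 m and y of terminal1 in the frame of well0 between -0.01 and 0.062 m and z of terminal1 in the frame of well0 between -0.004 and 0.003 m and angle between each of terminal1, terminal2, terminal3, terminal4, terminal5, crank's own z axis and vertical below 0.1 rad and x of terminal2 in the frame of well0 between -0.01 and 0.114 m and y of terminal2 in the frame of well0 between -0.01 and 0.062 m and z of terminal2 in the frame of well0 between -0.004 and 0.003 m and x of terminal3 in the frame of well0 between -0.01 and 0.114 m and y of terminal3 in the frame of well0 between -0.01 and 0.062 m and z of terminal3 in the frame of well0 between -0.004 and 0.003 m and x of terminal4 in the frame of well0 between -0.01 and 0.114 m and y of terminal4 in the frame of well0 between -0.01 and 0.062 m and z of terminal4 in the frame of well0 between -0.004 and 0.003 m and x of terminal5 in the frame of well0 between -0.01 and 0.114 m and y of terminal5 in the frame of well0 between -0.01 and 0.062 m and z of terminal5 in the frame of well0 between -0.004 and 0.003 m and value of joint carriage above 0.086 m and x of crank in the frame of tray between -0.078 and 0.078 m and y of crank in the frame of tray between -0.058 and 0.058 m and z of crank in the frame of tray below 0.009 m and linear speed of crank below 0.02 m/s); the robot touches nothing.
It fails at once if a bystander (screwdriver, tape roll, multimeter, hammer, scanner or spare cell) is shifted by more than 5 cm (distance of any of screwdriver, tape_roll, multimeter, hammer, scanner, spare_cell from where it was at the start of the episode above 0.05 m).
Of terminal1, terminal2, terminal3, terminal4, terminal5 only 3 to 5 are there at a start; the rules pass over those that are not, and their reading is None.
At some moment in a run one of terminal1, terminal2, terminal3, terminal4, terminal5 may be knocked a few centimetres aside while the robot is not near it.
It also fails if it takes over 210 s, if anything falls off the work surface, if the arm or the gripper's body presses on something with over 40 N, if the wrist force passes 120 N, or if a joint passes its speed limit or range.

## Working session

There is one attempt and no reset: what is moved stays moved. The work goes in short steps, Python scripts to look and compute and a shell command to move; the robot and the scene stay as the last step left them, time stands still between calls to the robot, and variables do not carry over. Pictures are saved under pics/ and viewed, at most 14 in all, crops included, and the job is handed in when it is done.

```bash
mkdir -p pics; ls
python3 - <<'E'
from bench import r,camera
import cv2,numpy as np
np.set_printoptions(precision=4,suppress=True)
print(r.read_state(), r.pinch_z)
for n in ("scene","top"):
    c=camera(n); cv2.imwrite(f"pics/{n}0.png",c["image"][:,:,::-1]); np.savez(f"{n}0.npz",**c)
    print(n,c["mtx"],c["distortion"],c["T"])
E
```

```text
pics
{'time': 0.0, 'joint_positions': array([-1.3626,  0.3329, -0.0647,  1.461 ,  0.0216,  1.3499, -0.0885]), 'joint_vel': array([-0.0009, -0.0006, -0.    , -0.0001, -0.0008, -0.0009,  0.0006]), 'joint_torque': array([ -0.0002, -62.3263,   0.0244, -38.9901,  -0.0614,   0.0397,
         0.0002]), 'ee_pos': array([0.1429, 0.608 , 0.2217]), 'eef_rot': array([ 0.1151,  0.9933, -0.0007, -0.    ]), 'ft_force': array([-0.7415,  0.049 , -0.24  ]), 'torque': array([0.002 , 0.011 , 0.0045]), 'grip_force': 0.0, 'width': 0.08704307681129504} 0.0187
scene [[444.0718   0.     323.6266]
 [  0.     444.0718 242.1555]
 [  0.       0.       1.    ]] [0.0111 0.     0.     0.     0.    ] [[ 0.7982  0.4985 -0.3381  0.886 ]
 [ 0.6024 -0.6614  0.4469 -0.4821]
 [-0.0008 -0.5604 -0.8282  0.9039]
 [ 0.      0.      0.      1.    ]]
top [[526.0371   0.     325.1662]
 [  0.     526.0371 237.8886]
 [  0.       0.       1.    ]] [-0.017  0.     0.     0.     0.   ] [[-0.0212 -0.9991  0.0373  0.4903]
 [-0.9997  0.0218  0.014  -0.0576]
 [-0.0148 -0.037  -0.9992  1.3722]
 [ 0.      0.      0.      1.    ]]
```

View pics/scene0.png

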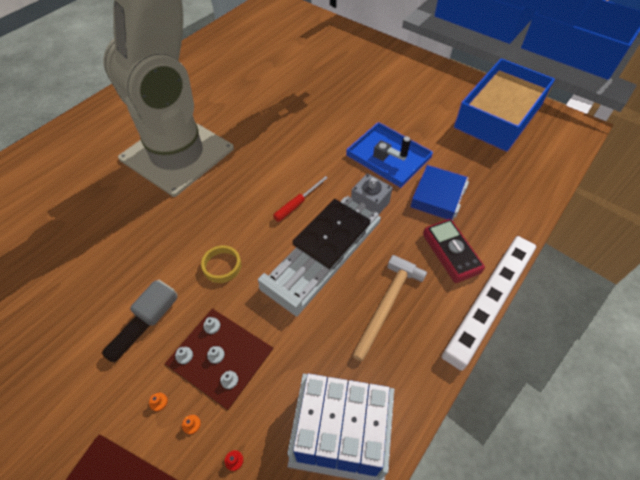

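View pics/top0.png

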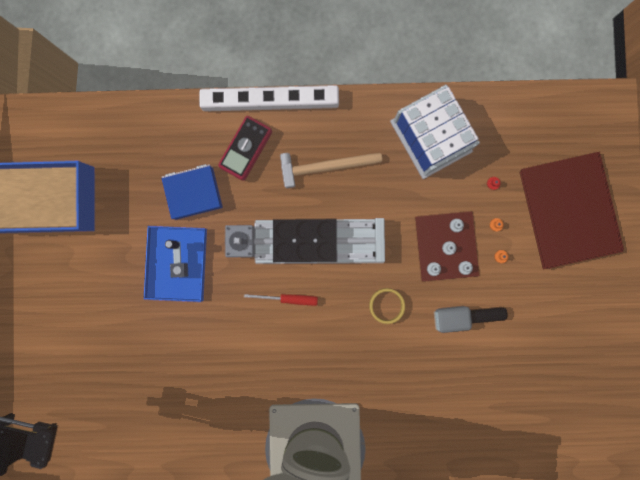

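Choices (top image):
- Aluminium, on the sheet: (457,225), (449,248), (434,269) and (466,268), which are the four terminals wanted.
- Not wanted: orange (497,225) and (502,257), red (493,184).
- Crank: in the blue tray, hub (178,269), grip (172,244).

I'll check these in close crops.

Run:
```python
import cv2,numpy as np
t=np.load("top0.npz")["image"][:,:,::-1]
a=cv2.resize(t[205:290,405:515],None,fx=5,fy=5,interpolation=cv2.INTER_CUBIC)
b=cv2.resize(t[205:310,135:395],None,fx=3,fy=3,interpolation=cv2.INTER_CUBIC)
c=np.zeros((600,800,3),np.uint8)
a=cv2.resize(a,(360,278)); 
c[:278,:360]=a; c[280:280+315,:780]=b
s=np.load("scene0.npz")["image"][:,:,::-1]
d=cv2.resize(s[120:300,255:445],(285,270)); c[:270,400:685]=d
cv2.imwrite("pics/crop0.png",cv2.convertScaleAbs(c,alpha=1.6))
```

```text
(no output)
```

View pics/crop0.png

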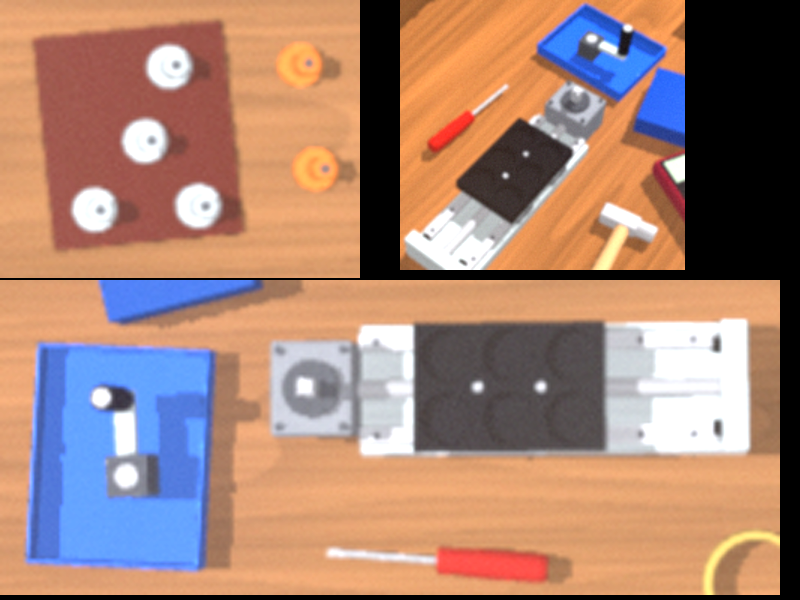

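The crop shows four silver terminals on the sheet, each with a dark dot marking its post top. The crank's arm points up in the image, the shaft is at top px (238,240), and the nest's two white screws are at (294,240) and (316,240). Next I measure from both views.

```bash
cat > h.py <<'E'
import cv2,numpy as np
np.set_printoptions(precision=4,suppress=True)
def ray(c,px):
    px=np.asarray(px,float).reshape(-1,1,2)
    n=cv2.undistortPoints(px,c["mtx"],c["distortion"]).reshape(-1,2)
    d=np.c_[n,np.ones(len(n))]@c["T"][:3,:3].T
    return c["T"][:3,3],d
def plane(c,px,z):
    o,d=ray(c,px); return o+d*((z-o[2])/d[:,2])[:,None]
def tri(c1,p1,c2,p2):
    o1,d1=ray(c1,p1); o2,d2=ray(c2,p2); out=[]
    for a,b in zip(d1,d2):
        s=np.linalg.lstsq(np.c_[a,-b],o2-o1,rcond=None)[0]
        q1,q2=o1+a*s[0],o2+b*s[1]; out.append([*(q1+q2)/2,np.linalg.norm(q1-q2)])
    return np.array(out)
def cloud(c):
    h,w=c["z_map"].shape; v,u=np.mgrid[:h,:w]
    o,d=ray(c,np.stack([u.ravel(),v.ravel()],1).astype(float))
    z=c["z_map"].ravel()[:,None]; P=(o+d*z).reshape(h,w,3); P[c["z_map"]==0]=np.nan
    return P
def project(c,P):
    R=c["T"][:3,:3].T
    return cv2.projectPoints(np.asarray(P,float).reshape(-1,3),cv2.Rodrigues(R)[0],-R@c["T"][:3,3],c["mtx"],c["distortion"])[0].reshape(-1,2)
def blobs(m,lo,hi=1e9):
    n,l,s,ce=cv2.connectedComponentsWithStats(m.astype(np.uint8))
    return [(ce[i],s[i,4],l==i) for i in range(1,n) if lo<=s[i,4]<=hi]
E
cat > m1.py <<'E'
from h import *
T=np.load("top0.npz");S=np.load("scene0.npz")
cs={"top":{k:T[k] for k in T},"scene":{k:S[k] for k in S}}
for n,c in cs.items():
    P=cloud(c); hsv=cv2.cvtColor(c["image"],cv2.COLOR_RGB2HSV)
    print(n,"bench z", np.nanmedian(P[...,2][(P[...,0]>.3)&(P[...,0]<.36)]))
    x,y,z=np.moveaxis(P,-1,0); H,Sa,V=cv2.split(hsv)
    reg=(x>.35)&(x<.58)&(y>-.48)&(y<-.22)
    for ce,a,m in blobs(reg&(Sa<70)&(V>90),15):
        top=m&(z>.026)
        print(" term px",ce,a,"top pts",top.sum(),np.nanmean(P[top],0), "all",np.nanmean(P[m],0))
    def rect(m,h,name):
        bl=max(blobs(m,50),key=lambda b:b[1]); cn=max(cv2.findContours(bl[2].astype(np.uint8),0,1)[0],key=cv2.contourArea)
        W=plane(c,cn.reshape(-1,2),h); q=cv2.minAreaRect((W[:,:2]*1000).astype(np.float32)); print(" ",name,q,"medz",np.nanmedian(z[bl[2]]),"npx",bl[1])
    near=(x>.3)&(x<.65)&(y>-.2)&(y<.5)
    rect(near&(V<70)&(abs(z-.064)<.012)&(y<.2),.064,"nest")
    rect(near&(H>105)&(H<125)&(Sa>140)&(y>.2)&(x<.56),.022,"tray")
    for nm,lo,hi,yr in (("shaft",.080,.10,(.1,.24)),("collar",.065,.071,(.1,.24)),("gearbox",.058,.066,(.16,.24)),("grip",.07,.11,(.24,.45)),("hub/arm",.03,.05,(.24,.45))):
        m=near&(z>lo)&(z<hi)&(y>yr[0])&(y<yr[1])
        for ce,a,mm in blobs(m,4): print("  ",nm,ce,a,np.nanmean(P[mm],0),"min",np.nanmin(P[mm],0),"max",np.nanmax(P[mm],0))
    for ce,a,mm in blobs(near&(V>110)&(Sa<90)&(abs(z-.065)<.01)&(abs(y)<.12),2): print("   screw",ce,a,np.nanmean(P[mm],0))
E
python3 m1.py
```

```text
top bench z 0.0013241157872824205
 term px [456.3087 225.651 ] 149 top pts 41 [ 0.5686 -0.3788  0.0338] all [ 0.565  -0.3765  0.0177]
 term px [448.8253 247.6386] 166 top pts 40 [ 0.5097 -0.3579  0.0332] all [ 0.5089 -0.3556  0.0175]
 term px [465.1131 267.5119] 168 top pts 44 [ 0.4584 -0.3953  0.0334] all [ 0.457 -0.396  0.017]
 term px [433.5542 268.5542] 166 top pts 40 [ 0.457  -0.3164  0.0324] all [ 0.4561 -0.3151  0.0166]
 term px [453.5414 309.0301] 133 top pts 133 [ 0.3547 -0.3561  0.0483] all [ 0.3547 -0.3561  0.0483]
  nest ((535.0512084960938, 13.743003845214844), (154.66407775878906, 104.57826232910156), 88.79347229003906) medz 0.06064172582677907 npx 2501
  tray ((476.2142028808594, 351.68280029296875), (151.37657165527344, 172.03884887695312), 86.50371551513672) medz 0.0053780319826536305 npx 3280
   shaft [236.8974 239.8462] 39 [0.5381 0.1764 0.0902] min [0.5305 0.1696 0.0812] max [0.5453 0.1841 0.0976]
   collar [248.1667 226.8333] 6 [0.5708 0.1521 0.0666] min [0.5678 0.1474 0.0654] max [0.5754 0.1551 0.0677]
   collar [238.4882 240.1754] 211 [0.538  0.1765 0.0681] min
[... 2217 characters left out ...]
161 0.1511 0.0652] max [0.5622 0.1993 0.0709]
   gearbox [375.7422 186.1875] 256 [0.5442 0.1861 0.0615] min [0.5001 0.1605 0.0581] max [0.5792 0.2095 0.0658]
   gearbox [367.   187.75] 4 [0.5314 0.1657 0.0652] min [0.5296 0.1611 0.0641] max [0.5322 0.1688 0.066 ]
   grip [405.2727 143.3333] 99 [0.5359 0.334  0.0887] min [0.523  0.3264 0.0702] max [0.5454 0.3463 0.1031]
   hub/arm [388.1161 150.0412] 267 [0.49   0.3342 0.0381] min [0.4493 0.3155 0.0302] max [0.5444 0.3562 0.0499]
   hub/arm [427.7076 180.7423] 489 [0.6314 0.3044 0.0351] min [0.6015 0.2401 0.0305] max [0.65   0.3622 0.0397]
   screw [338.5 222.5] 4 [0.5376 0.0366 0.0644]
   screw [325.     236.7143] 7 [ 0.5365 -0.0147  0.0637]
```

```bash
python3 -m pendant '[{"dp":[0,0,0],"rotation":[0,0,-0.0367],"jaw":0.5},{"dp":[0,0,0],"rotation":[0,0,-0.0367],"jaw":0.5},{"dp":[0,0,0],"rotation":[0,0,-0.0367],"jaw":0.5}]' 20
python3 -m pendant '[{"dp":[-0.8,-0.7,0],"rotation":[0,0,0],"jaw":0.5},{"dp":[-0.8,-0.7,0],"rotation":[0,0,0],"jaw":0.5},{"dp":[-0.8,-0.7,0],"rotation":[0,0,0],"jaw":0.5},{"dp":[-0.8,-0.7,0],"rotation":[0,0,0],"jaw":0.5}]'
```

```text
time: 0.48
ee_pos: [0.1429, 0.6083, 0.2222]
eef_rot: [0.0, 1.0, -0.0, -0.0]
ft_force: [0.3, 0.2, -0.8]
width: 0.065
grip_force: 0.0
time: 0.98
ee_pos: [0.2659, 0.5013, 0.2227]
eef_rot: [0.003, 1.0, -0.0, 0.001]
ft_force: [-0.5, 0.1, -0.3]
width: 0.0441
grip_force: 0.0
```

```bash
python3 -m pendant '[{"dp":[-0.8,-0.98,0],"rotation":[0,0,0],"jaw":0.5},{"dp":[-0.8,-0.98,0],"rotation":[0,0,0],"jaw":0.5},{"dp":[-0.8,-0.98,0],"rotation":[0,0,0],"jaw":0.5},{"dp":[-0.8,-0.98,0],"rotation":[0,0,0],"jaw":0.5}]' | sed -n 2p
python3 -m pendant '[{"dp":[-0.6,-0.98,0],"rotation":[0,0,0],"jaw":0.5},{"dp":[-0.6,-0.98,0],"rotation":[0,0,0],"jaw":0.5},{"dp":[-0.6,-0.98,0],"rotation":[0,0,0],"jaw":0.5},{"dp":[-0.6,-0.98,0],"rotation":[0,0,0],"jaw":0.5}]' | sed -n 2p
python3 -m pendant '[{"dp":[-0.6,-0.98,0],"rotation":[0,0,0],"jaw":0.5},{"dp":[-0.6,-0.98,0],"rotation":[0,0,0],"jaw":0.5},{"dp":[-0.6,-0.98,0],"rotation":[0,0,0],"jaw":0.5},{"dp":[-0.6,-0.98,0],"rotation":[0,0,0],"jaw":0.5}]' | sed -n 2p
python3 -m pendant '[{"dp":[0,-0.98,0],"rotation":[0,0,0],"jaw":0.5},{"dp":[0,-0.98,0],"rotation":[0,0,0],"jaw":0.5},{"dp":[0,-0.98,0],"rotation":[0,0,0],"jaw":0.5},{"dp":[0,-0.98,0],"rotation":[0,0,0],"jaw":0.5}]' | sed -n 2p
python3 -m pendant '[{"dp":[0,-0.98,0],"rotation":[0,0,0],"jaw":0.5},{"dp":[0,-0.98,0],"rotation":[0,0,0],"jaw":0.5},{"dp":[0,-0.98,0],"rotation":[0,0,0],"jaw":0.5},{"dp":[0,-0.98,0],"rotation":[0,0,0],"jaw":0.5}]'
cat > look.py <<'E'
# terminals as seen by each camera now (post-top points), plus state
from h import *; from bench import r,camera
def look():
    for n in ("top","scene"):
        c=camera(n); P=cloud(c); x,y,z=np.moveaxis(P,-1,0); H,Sa,V=cv2.split(cv2.cvtColor(c["image"],cv2.COLOR_RGB2HSV))
        for ce,a,m in blobs((x>.41)&(x<.63)&(y>-.5)&(y<-.2)&(Sa<70)&(V>90)&(z<.05),60,300):
            t=m&(z>.026); print(n,ce,a,np.nanmean(P[t],0),t.sum())
    s=r.read_state(); print(s["time"],s["ee_pos"],s["eef_rot"])
look()
E
python3 look.py
```

```text
ee_pos: [0.3857, 0.3531, 0.2227]
ee_pos: [0.4742, 0.2073, 0.2226]
ee_pos: [0.5638, 0.0609, 0.2222]
ee_pos: [0.5629, -0.0836, 0.2224]
time: 3.48
ee_pos: [0.5635, -0.2302, 0.222]
eef_rot: [-0.0, 1.0, 0.0, -0.0]
ft_force: [0.8, 0.1, -1.7]
width: 0.0434
grip_force: 0.0
top [465.9141 266.546 ] 163 [ 0.4581 -0.3958  0.033 ] 42
scene [211.3493 324.8559] 229 [ 0.4603 -0.3186  0.032 ] 59
scene [183.6506 354.6627] 249 [ 0.4611 -0.3998  0.0322] 66
scene [215.4833 354.0708] 240 [ 0.5129 -0.3599  0.0323] 67
scene [228.8664 379.2099] 262 [ 0.5712 -0.3803  0.0326] 72
3.575 [ 0.564  -0.228   0.2221] [-0.0018  1.      0.0008 -0.0001]
```

```bash
python3 -m pendant '[{"dp":[-0.047,-0.985,0],"rotation":[0,0,0],"jaw":0.5},{"dp":[-0.047,-0.985,0],"rotation":[0,0,0],"jaw":0.5},{"dp":[-0.047,-0.985,0],"rotation":[0,0,0],"jaw":0.5},{"dp":[-0.047,-0.985,0.5],"rotation":[0,0,0],"jaw":0.5},{"dp":[-0.047,-0.985,0.9],"rotation":[0,0,0],"jaw":0.5},{"dp":[-0.047,-0.985,0.9],"rotation":[0,0,0],"jaw":0.5}]' | sed -n 2p
python3 -m pendant '[{"dp":[0,0,0.3],"rotation":[0,0,0],"jaw":0.5},{"dp":[0,0,0.44],"rotation":[0,0,0],"jaw":0.5},{"dp":[0,0,0.475],"rotation":[0,0,0],"jaw":0.5},{"dp":[0,0,0.475],"rotation":[0,0,0],"jaw":0.5}]'
python3 -m pendant '[{"dp":[0,0,0],"rotation":[0,0,0],"jaw":0.15},{"dp":[0,0,0],"rotation":[0,0,0],"jaw":0.1},{"dp":[0,0,0],"rotation":[0,0,0],"jaw":0.1},{"dp":[0,0,0],"rotation":[0,0,0],"jaw":0.1},{"dp":[0,0,0],"rotation":[0,0,0],"jaw":0.1}]' 25
```

```text
ee_pos: [0.5693, -0.3746, 0.083]
time: 4.82
ee_pos: [0.5707, -0.3796, 0.0178]
eef_rot: [-0.0, 1.0, -0.0, 0.001]
ft_force: [0.2, -0.5, -0.6]
width: 0.0436
grip_force: 0.0
time: 5.45
ee_pos: [0.57, -0.3794, 0.0166]
eef_rot: [0.0, 1.0, 0.0, 0.0]
ft_force: [-0.6, 0.7, 3.7]
width: 0.0171
grip_force: 25.0
```

```bash
python3 -m pendant '[{"dp":[0,0,-0.3],"rotation":[0,0,0],"jaw":0.1},{"dp":[0,0,-0.627],"rotation":[0,0,0],"jaw":0.1},{"dp":[0.03,0.3,-0.627],"rotation":[0,0,0],"jaw":0.1},{"dp":[0.06,0.65,-0.627],"rotation":[0,0,0],"jaw":0.1},{"dp":[0.06,1,-0.627],"rotation":[0,0,0],"jaw":0.1}]' | sed -n 2p
python3 -m pendant '[{"dp":[0,0.4,0],"rotation":[0,0,0],"jaw":0.1},{"dp":[0,0.8,0],"rotation":[0,0,0],"jaw":0.1},{"dp":[0,1,0],"rotation":[0,0,0],"jaw":0.1}]' | sed -n 5p
python3 -m pendant '[{"dp":[0,0.257,0],"rotation":[0,0,0],"jaw":0.1},{"dp":[0,0.257,0],"rotation":[0,0,0],"jaw":0.1},{"dp":[0,0.257,0.15],"rotation":[0,0,0],"jaw":0.1},{"dp":[0,0.257,0.24],"rotation":[0,0,0],"jaw":0.1},{"dp":[0,0.257,0.28],"rotation":[0,0,0],"jaw":0.1},{"dp":[0,0.257,0.28],"rotation":[0,0,0],"jaw":0.1}]'
python3 - <<'E'
from h import *; from bench import camera
im=[]
for n,(a,b,u,v) in {"top":(200,280,255,355),"scene":(180,280,260,385)}.items():
    c=camera(n)["image"]; im.append(cv2.resize(c[a:b,u:v],(400,320),interpolation=cv2.INTER_CUBIC))
cv2.imwrite("pics/place1.png",cv2.convertScaleAbs(np.hstack(im)[:,:,::-1],alpha=1.5))
E
```

```text
ee_pos: [0.5603, -0.2279, 0.1102]
width: 0.0169
time: 7.2
ee_pos: [0.5609, -0.0413, 0.0683]
eef_rot: [0.0, 1.0, -0.0, -0.0]
ft_force: [0.2, -0.3, -0.5]
width: 0.0176
grip_force: 25.0
```

View pics/place1.png

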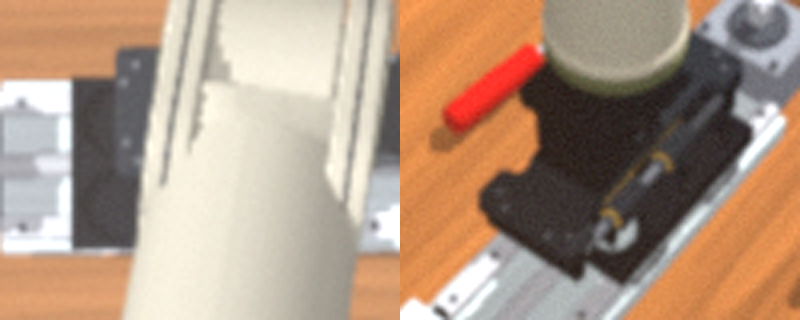

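The crop shows the held terminal at the nest's stop-end pocket of the far row (right panel, about (620,240)). I'll release it and go back for B.

```bash
python3 -m pendant '[{"dp":[0,0,0.003],"rotation":[0,0,0],"jaw":0.1},{"dp":[0,0,0.003],"rotation":[0,0,0],"jaw":0.4},{"dp":[0,0,0.003],"rotation":[0,0,0],"jaw":0.4},{"dp":[0,0,0.003],"rotation":[0,0,0],"jaw":0.4},{"dp":[0,0,-0.2],"rotation":[0,0,0],"jaw":0.4},{"dp":[0,0,-0.6],"rotation":[0,0,0],"jaw":0.4}]' 
python3 -m pendant '[{"dp":[0.1,-0.4,0],"rotation":[0,0,0],"jaw":0.5},{"dp":[0.2,-0.8,0],"rotation":[0,0,0],"jaw":0.5},{"dp":[0.3,-1,0],"rotation":[0,0,0],"jaw":0.5}]' |sed -n 2p
python3 look.py
python3 - <<'E'
from h import *; from bench import camera
for n in ("top","scene"):
    c=camera(n); P=cloud(c); x,y,z=np.moveaxis(P,-1,0); H,Sa,V=cv2.split(cv2.cvtColor(c["image"],cv2.COLOR_RGB2HSV))
    for ce,a,m in blobs((x>.48)&(x<.60)&(y>-.075)&(y<.11)&(Sa<80)&(V>90)&(z<.1),5,300):
        t=m&(z>.077); print(n,"nest",ce,a,np.nanmean(P[t],0),t.sum(), np.nanmean(P[m],0))
E
```

```text
time: 8.05
ee_pos: [0.5593, -0.0407, 0.1575]
eef_rot: [0.0, 1.0, -0.0, -0.002]
ft_force: [-0.1, 1.3, 0.3]
width: 0.0349
grip_force: 0.0
ee_pos: [0.5146, -0.1944, 0.1587]
top [465.2903 267.5548] 155 [ 0.4582 -0.3953  0.0332] 42
scene [211.4222 324.9733] 225 [ 0.4601 -0.319   0.0321] 52
scene [183.2952 354.7489] 227 [ 0.4611 -0.3998  0.0322] 60
scene [215.6462 354.7264] 212 [ 0.513  -0.3598  0.0323] 57
8.525 [ 0.5137 -0.1954  0.1587] [ 0.0035  1.     -0.0005 -0.    ]
top nest [337.9606 240.3071] 127 [nan nan nan] 0 [ 0.5336 -0.0712  0.0273]
top nest [271.9567 243.0512] 254 [nan nan nan] 0 [0.5303 0.0981 0.026 ]
top nest [325.4161 230.1304] 161 [ 0.5595 -0.042   0.0843] 41 [ 0.5582 -0.0403  0.0685]
top nest [293.6154 240.3846] 13 [nan nan nan] 0 [0.5346 0.0395 0.0651]
top nest [314.8182 240.1818] 11 [nan nan nan] 0 [ 0.534  -0.0133  0.0642]
scene nest [338.5 222.2] 10 [nan nan nan] 0 [0.5368 0.0378 0.0636]
scene nest [324.75   236.5833] 12 [nan nan nan] 0 [ 0.5358 -0.0148  0.0638]
scene nest [326.3263 249.8842] 190 [ 0.5613 -0.0446  0.0828] 50 [ 0.5626 -0.0446  0.0689]<stdin>:5: RuntimeWarning: Mean of empty slice
```

```bash
python3 -m pendant '[{"dp":[0.03,-0.4,0],"rotation":[0,0,0],"jaw":0.5},{"dp":[0.03,-0.8,0],"rotation":[0,0,0],"jaw":0.5},{"dp":[0.03,-1,0.1],"rotation":[0,0,0],"jaw":0.5},{"dp":[0.03,-1,0.4],"rotation":[0,0,0],"jaw":0.5}]' | sed -n 2p
python3 -m pendant '[{"dp":[0,-0.12,0],"rotation":[0,0,0],"jaw":0.5},{"dp":[0,-0.12,0.3],"rotation":[0,0,0],"jaw":0.5},{"dp":[0,-0.12,0.5],"rotation":[0,0,0],"jaw":0.5},{"dp":[0,-0.12,0.545],"rotation":[0,0,0],"jaw":0.5},{"dp":[0,-0.12,0.545],"rotation":[0,0,0],"jaw":0.5}]' | sed -n 2,4p
python3 -m pendant '[{"dp":[0,0,0],"rotation":[0,0,0],"jaw":0.15},{"dp":[0,0,0],"rotation":[0,0,0],"jaw":0.1},{"dp":[0,0,0],"rotation":[0,0,0],"jaw":0.1},{"dp":[0,0,0],"rotation":[0,0,0],"jaw":0.1},{"dp":[0,0,0],"rotation":[0,0,0],"jaw":0.1}]' 25
```

```text
ee_pos: [0.5127, -0.3434, 0.0992]
ee_pos: [0.5123, -0.3593, 0.018]
eef_rot: [-0.0, 1.0, -0.0, 0.001]
ft_force: [0.8, 0.4, 1.5]
time: 10.38
ee_pos: [0.5116, -0.3588, 0.017]
eef_rot: [0.0, 1.0, 0.0, 0.0]
ft_force: [-0.7, 0.8, 5.3]
width: 0.0173
grip_force: 25.0
```

```bash
python3 -m pendant '[{"dp":[0,0,-0.3],"rotation":[0,0,0],"jaw":0.1},{"dp":[0,0,-0.627],"rotation":[0,0,0],"jaw":0.1},{"dp":[0.017,0.3,-0.627],"rotation":[0,0,0],"jaw":0.1},{"dp":[0.017,0.65,-0.627],"rotation":[0,0,0],"jaw":0.1},{"dp":[0.017,1,-0.627],"rotation":[0,0,0],"jaw":0.1}]' | sed -n 2p
python3 -m pendant '[{"dp":[0,0.4,0],"rotation":[0,0,0],"jaw":0.1},{"dp":[0,0.8,0],"rotation":[0,0,0],"jaw":0.1},{"dp":[0,1,0],"rotation":[0,0,0],"jaw":0.1}]' | sed -n 5p
python3 -m pendant '[{"dp":[0,0.127,0],"rotation":[0,0,0],"jaw":0.1},{"dp":[0,0.127,0],"rotation":[0,0,0],"jaw":0.1},{"dp":[0,0.127,0.15],"rotation":[0,0,0],"jaw":0.1},{"dp":[0,0.127,0.24],"rotation":[0,0,0],"jaw":0.1},{"dp":[0,0.127,0.28],"rotation":[0,0,0],"jaw":0.1},{"dp":[0,0.127,0.28],"rotation":[0,0,0],"jaw":0.1}]'
python3 -m pendant '[{"dp":[0,0,0.003],"rotation":[0,0,0],"jaw":0.1},{"dp":[0,0,0.003],"rotation":[0,0,0],"jaw":0.4},{"dp":[0,0,0.003],"rotation":[0,0,0],"jaw":0.4},{"dp":[0,0,0.003],"rotation":[0,0,0],"jaw":0.4},{"dp":[0,0,-0.2],"rotation":[0,0,0],"jaw":0.4},{"dp":[0,0,-0.6],"rotation":[0,0,0],"jaw":0.4}]' 
python3 -m pendant '[{"dp":[0.1,-0.4,0],"rotation":[0,0,0],"jaw":0.5},{"dp":[0.2,-0.8,0],"rotation":[0,0,0],"jaw":0.5},{"dp":[0.32,-1,0],"rotation":[0,0,0],"jaw":0.5}]' |sed -n 2p
cat > nest.py <<'E'
from h import *; from bench import camera
for n in ("top","scene"):
    c=camera(n); P=cloud(c); x,y,z=np.moveaxis(P,-1,0); H,Sa,V=cv2.split(cv2.cvtColor(c["image"],cv2.COLOR_RGB2HSV))
    for ce,a,m in blobs((x>.48)&(x<.60)&(y>-.18)&(y<.11)&(Sa<80)&(V>90)&(z<.1)&(z>.045),5,300):
        t=m&(z>.077); print(n,"nest",ce,a,P[t].mean(0) if t.any() else P[m].mean(0),t.sum())
E
python3 nest.py; python3 look.py
```

```text
ee_pos: [0.5085, -0.2073, 0.1105]
width: 0.017
time: 12.12
ee_pos: [0.5089, -0.0405, 0.0686]
eef_rot: [0.001, 1.0, -0.0, -0.0]
ft_force: [0.1, -0.5, -0.2]
width: 0.0175
grip_force: 25.0
time: 12.88
ee_pos: [0.5073, -0.0397, 0.158]
eef_rot: [0.0, 1.0, -0.001, -0.002]
ft_force: [1.4, 0.7, 1.3]
width: 0.0348
grip_force: 0.0
ee_pos: [0.4598, -0.193, 0.159]
top nest [378.2217 235.8821] 212 [ 0.5418 -0.1723  0.0504] 0
top nest [325.4438 230.0875] 160 [ 0.5593 -0.0419  0.0839] 42
top nest [293.6154 240.3846] 13 [0.5346 0.0395 0.0647] 0
top nest [314.6923 240.0769] 13 [ 0.5342 -0.013   0.0645] 0
top nest [325.5    250.9634] 164 [ 0.5076 -0.0408  0.0848] 43
scene nest [338.5 222.2] 10 [0.5371 0.0374 0.0643] 0
scene nest [308.3315 238.25  ] 184 [ 0.5095 -0.0439  0.0827] 49
scene nest [324.75   236.5833] 12 [ 0.5359 -0.015   0.064 ] 0
scene nest [326.3069 249.9048] 189 [ 0.5618 -0.045   0.0825] 55
scene nest [280.9885 288.4577] 260 [ 0.536  -0.1735  0.0493] 0
top [465.2949 267.4295] 156 [ 0.4583 -0.3952  0.0337] 42
scene [211.6168 325.0234] 214 [ 0.4605 -0.3189  0.0323] 52
scene [183.792  355.0664] 226 [ 0.4618 -0.3999  0.032 ] 68
13.45 [ 0.4608 -0.1898  0.1587] [0.0006 1.     0.0003 0.0002]
```

```bash
python3 -m pendant '[{"dp":[0.017,-0.4,0],"rotation":[0,0,0],"jaw":0.5},{"dp":[0.017,-0.8,0],"rotation":[0,0,0],"jaw":0.5},{"dp":[0.017,-0.85,0.1],"rotation":[0,0,0],"jaw":0.5},{"dp":[0.017,-0.85,0.4],"rotation":[0,0,0],"jaw":0.5},{"dp":[0.017,-0.85,0.7],"rotation":[0,0,0],"jaw":0.5},{"dp":[0.017,-0.85,0.9],"rotation":[0,0,0],"jaw":0.5},{"dp":[0.017,-0.85,0.945],"rotation":[0,0,0],"jaw":0.5},{"dp":[0.017,-0.85,0.945],"rotation":[0,0,0],"jaw":0.5}]' | sed -n 2,4p
python3 -m pendant '[{"dp":[0,0,0],"rotation":[0,0,0],"jaw":0.15},{"dp":[0,0,0],"rotation":[0,0,0],"jaw":0.1},{"dp":[0,0,0],"rotation":[0,0,0],"jaw":0.1},{"dp":[0,0,0],"rotation":[0,0,0],"jaw":0.1},{"dp":[0,0,0],"rotation":[0,0,0],"jaw":0.1}]' 25
python3 -m pendant '[{"dp":[0,0,-0.3],"rotation":[0,0,0],"jaw":0.1},{"dp":[0,0,-0.627],"rotation":[0,0,0],"jaw":0.1},{"dp":[-0.1,0.3,-0.627],"rotation":[0,0,0],"jaw":0.1},{"dp":[-0.2,0.65,-0.627],"rotation":[0,0,0],"jaw":0.1},{"dp":[-0.35,1,-0.627],"rotation":[0,0,0],"jaw":0.1}]'
```

```text
ee_pos: [0.4589, -0.3165, 0.0171]
eef_rot: [-0.001, 1.0, 0.0, -0.0]
ft_force: [-0.2, 0.1, 0.4]
time: 15.08
ee_pos: [0.4585, -0.3173, 0.0173]
eef_rot: [0.0, 1.0, 0.0, 0.0]
ft_force: [-0.3, 1.6, 6.3]
width: 0.0175
grip_force: 25.0
time: 15.7
ee_pos: [0.5108, -0.1659, 0.111]
eef_rot: [0.001, 1.0, 0.0, 0.0]
ft_force: [1.4, -1.2, -0.4]
width: 0.0172
grip_force: 25.0
```

```bash
python3 -m pendant '[{"dp":[0,0.4,0],"rotation":[0,0,0],"jaw":0.1},{"dp":[0,0.8,0],"rotation":[0,0,0],"jaw":0.1},{"dp":[0,1,0],"rotation":[0,0,0],"jaw":0.1}]' | sed -n 5p
python3 -m pendant '[{"dp":[0,0.4,0],"rotation":[0,0,0],"jaw":0.1},{"dp":[0,0.543,0],"rotation":[0,0,0],"jaw":0.1},{"dp":[0,0.543,0],"rotation":[0,0,0],"jaw":0.1},{"dp":[0,0.543,0.15],"rotation":[0,0,0],"jaw":0.1},{"dp":[0,0.543,0.24],"rotation":[0,0,0],"jaw":0.1},{"dp":[0,0.543,0.28],"rotation":[0,0,0],"jaw":0.1},{"dp":[0,0.543,0.283],"rotation":[0,0,0],"jaw":0.1}]'
python3 -m pendant '[{"dp":[0,0,0],"rotation":[0,0,0],"jaw":0.4},{"dp":[0,0,0],"rotation":[0,0,0],"jaw":0.4},{"dp":[0,0,0],"rotation":[0,0,0],"jaw":0.4},{"dp":[0,0,-0.2],"rotation":[0,0,0],"jaw":0.4},{"dp":[0,0,-0.6],"rotation":[0,0,0],"jaw":0.4}]' 
python3 -m pendant '[{"dp":[0.1,-0.4,0],"rotation":[0,0,0],"jaw":0.5},{"dp":[0.2,-0.8,0],"rotation":[0,0,0],"jaw":0.5},{"dp":[0.34,-1,0],"rotation":[0,0,0],"jaw":0.5}]' |sed -n 2p
python3 -m pendant '[{"dp":[0,-0.4,0],"rotation":[0,0,0],"jaw":0.5},{"dp":[0,-0.8,0],"rotation":[0,0,0],"jaw":0.5},{"dp":[0,-1,0],"rotation":[0,0,0],"jaw":0.5}]' |sed -n 2p
python3 nest.py; python3 look.py
```

```text
width: 0.0175
time: 16.95
ee_pos: [0.5109, 0.0634, 0.0685]
eef_rot: [0.001, 1.0, -0.0, -0.0]
ft_force: [0.4, -0.4, 0.4]
width: 0.0172
grip_force: 25.0
time: 17.58
ee_pos: [0.5093, 0.064, 0.1579]
eef_rot: [-0.0, 1.0, -0.001, -0.002]
ft_force: [0.9, 0.7, 0.4]
width: 0.0346
grip_force: 0.0
ee_pos: [0.459, -0.089, 0.1588]
ee_pos: [0.459, -0.2391, 0.1589]
top nest [378.2689 235.7311] 212 [ 0.5422 -0.1724  0.0508] 0
top nest [325.478  230.1887] 159 [ 0.5595 -0.042   0.0842] 41
top nest [293.6154 240.3846] 13 [0.5346 0.0395 0.0649] 0
top nest [314.6667 240.25  ] 12 [ 0.5338 -0.0129  0.0643] 0
top nest [284.0427 251.1098] 164 [0.509  0.0625 0.084 ] 41
top nest [325.4563 250.9187] 160 [ 0.5076 -0.0408  0.0849] 43
scene nest [335.6527 209.9701] 167 [0.5111 0.0599 0.0827] 46
scene nest [338.5 222.2] 10 [0.5368 0.0378 0.0636] 0
scene nest [308.4108 238.3135] 185 [ 0.5095 -0.0436  0.0828] 48
scene nest [324.6154 236.6154] 13 [ 0.5355 -0.0149  0.0635] 0
scene nest [326.3545 249.873 ] 189 [ 0.5614 -0.0447  0.0825] 52
scene nest [281.0736 288.6047] 258 [ 0.5364 -0.1736  0.0493] 0
scene [183.8791 355.293 ] 215 [ 0.4615 -0.3999  0.0319] 57
18.525 [ 0.4596 -0.2358  0.1583] [ 0.0006  1.      0.     -0.0002]
```

```bash
python3 -m pendant '[{"dp":[0,-0.4,0],"rotation":[0,0,0],"jaw":0.5},{"dp":[0,-0.8,0],"rotation":[0,0,0],"jaw":0.5},{"dp":[0,-1,0],"rotation":[0,0,0],"jaw":0.5}]' |sed -n 2p
python3 -m pendant '[{"dp":[0,-0.077,0],"rotation":[0,0,0],"jaw":0.5},{"dp":[0,-0.077,0.4],"rotation":[0,0,0],"jaw":0.5},{"dp":[0,-0.077,0.7],"rotation":[0,0,0],"jaw":0.5},{"dp":[0,-0.077,0.9],"rotation":[0,0,0],"jaw":0.5},{"dp":[0,-0.077,0.945],"rotation":[0,0,0],"jaw":0.5},{"dp":[0,-0.077,0.945],"rotation":[0,0,0],"jaw":0.5}]' | sed -n 2,4p
python3 -m pendant '[{"dp":[0,0,0],"rotation":[0,0,0],"jaw":0.15},{"dp":[0,0,0],"rotation":[0,0,0],"jaw":0.1},{"dp":[0,0,0],"rotation":[0,0,0],"jaw":0.1},{"dp":[0,0,0],"rotation":[0,0,0],"jaw":0.1},{"dp":[0,0,0],"rotation":[0,0,0],"jaw":0.1}]' 25
python3 -m pendant '[{"dp":[0,0,-0.3],"rotation":[0,0,0],"jaw":0.1},{"dp":[0,0,-0.627],"rotation":[0,0,0],"jaw":0.1},{"dp":[-0.2,0.3,-0.627],"rotation":[0,0,0],"jaw":0.1},{"dp":[-0.4,0.65,-0.627],"rotation":[0,0,0],"jaw":0.1},{"dp":[-0.687,1,-0.627],"rotation":[0,0,0],"jaw":0.1}]'
python3 -m pendant '[{"dp":[0,0.4,0],"rotation":[0,0,0],"jaw":0.1},{"dp":[0,0.8,0],"rotation":[0,0,0],"jaw":0.1},{"dp":[0,1,0],"rotation":[0,0,0],"jaw":0.1}]' | sed -n 5p
```

```text
ee_pos: [0.4597, -0.3871, 0.1583]
ee_pos: [0.4606, -0.3965, 0.0174]
eef_rot: [-0.001, 1.0, 0.0, 0.0]
ft_force: [-0.5, -0.2, 0.9]
time: 20.27
ee_pos: [0.4599, -0.3974, 0.0171]
eef_rot: [0.0, 1.0, 0.0, 0.0]
ft_force: [-1.6, -0.1, 5.1]
width: 0.0173
grip_force: 25.0
time: 20.9
ee_pos: [0.5598, -0.25, 0.1109]
eef_rot: [0.001, 1.0, 0.0, 0.0]
ft_force: [0.8, -0.9, -0.0]
width: 0.0171
grip_force: 25.0
width: 0.017
```

Next I place the last terminal, lift, and move towards the shaft while keeping the view clear.

```bash
python3 -m pendant '[{"dp":[0,0.4,0],"rotation":[0,0,0],"jaw":0.1},{"dp":[0,0.8,0],"rotation":[0,0,0],"jaw":0.1},{"dp":[0,1,0],"rotation":[0,0,0],"jaw":0.1}]' | sed -n 5p
python3 -m pendant '[{"dp":[0,0.07,0],"rotation":[0,0,0],"jaw":0.1},{"dp":[0,0.07,0],"rotation":[0,0,0],"jaw":0.1},{"dp":[0,0.07,0.15],"rotation":[0,0,0],"jaw":0.1},{"dp":[0,0.07,0.24],"rotation":[0,0,0],"jaw":0.1},{"dp":[0,0.07,0.28],"rotation":[0,0,0],"jaw":0.1},{"dp":[0,0.07,0.283],"rotation":[0,0,0],"jaw":0.1}]'
python3 -m pendant '[{"dp":[0,0,0],"rotation":[0,0,0],"jaw":0.4},{"dp":[0,0,0],"rotation":[0,0,0],"jaw":0.4},{"dp":[0,0,0],"rotation":[0,0,0],"jaw":0.4},{"dp":[0,0,-0.2],"rotation":[0,0,0],"jaw":0.4},{"dp":[0,0,-0.6],"rotation":[0,0,0],"jaw":0.4}]' 
python3 -m pendant '[{"dp":[0.4,-0.4,0],"rotation":[0,0,0],"jaw":0.5},{"dp":[0.8,-0.8,-0.2],"rotation":[0,0,0],"jaw":0.5},{"dp":[0.8,-1,-0.5],"rotation":[0,0,0],"jaw":0.5}]' |sed -n 2p
python3 nest.py
python3 - <<'E'
from h import *; from bench import camera
im=[]
for n,(a,b,u,v) in {"top":(205,280,135,255),"scene":(115,205,325,445)}.items():
    c=camera(n); np.savez(n+"1.npz",**c); c=c["image"]; im.append(cv2.resize(c[a:b,u:v],None,fx=6.5,fy=6.5,interpolation=cv2.INTER_CUBIC)[:300*2])
im=[cv2.resize(i,(400,int(i.shape[0]*400/i.shape[1]))) for i in im]
o=np.zeros((300,800,3),np.uint8)
for k,i in enumerate(im): o[:i.shape[0],400*k:400*k+400]=i[:300]
cv2.imwrite("pics/shaft1.png",o[:,:,::-1])
E
```

```text
width: 0.0173
time: 22.4
ee_pos: [0.5615, 0.0585, 0.0718]
eef_rot: [0.001, 1.0, 0.001, 0.002]
ft_force: [-10.4, 4.5, 38.7]
width: 0.0175
grip_force: 32.7
time: 23.02
ee_pos: [0.5581, 0.0575, 0.1578]
eef_rot: [0.001, 1.0, -0.001, -0.002]
ft_force: [0.3, 0.4, 0.7]
width: 0.0348
grip_force: 0.0
ee_pos: [0.4471, -0.073, 0.2137]
top nest [378.3065 239.0847] 248 [ 0.5337 -0.1724  0.0504] 0
top nest [325.4125 230.1562] 160 [ 0.5593 -0.0419  0.0842] 40
top nest [285.5901 231.4658] 161 [0.5599 0.0594 0.0858] 61
top nest [293.6154 240.3846] 13 [0.5346 0.0394 0.0653] 0
top nest [314.6667 240.25  ] 12 [ 0.5338 -0.013   0.0655] 0
top nest [284.0359 251.1078] 167 [0.5092 0.0622 0.0849] 40
top nest [325.9225 249.6822] 129 [ 0.5074 -0.0408  0.0841] 42
top nest [311. 257.] 5 [ 0.4923 -0.003   0.0664] 0
scene nest [335.6131 209.9762] 168 [0.5114 0.06   0.0829] 45
scene nest [351.4301 219.5   ] 186 [0.5635 0.0568 0.0849] 62
scene nest [338.5 222.2] 10 [0.5368 0.0378 0.0636] 0
scene nest [308.4233 238.254 ] 189 [ 0.5097 -0.0437  0.0828] 49
scene nest [324.7143 236.5   ] 14 [ 0.5354 -0.0144  0.0634] 0
scene nest [326.2932 249.8639] 191 [ 0.5615 -0.0448  0.0824] 53
scene nest [280.9575 288.5135] 259 [ 0.5361 -0.1736  0.0494] 0
```

View pics/shaft1.png

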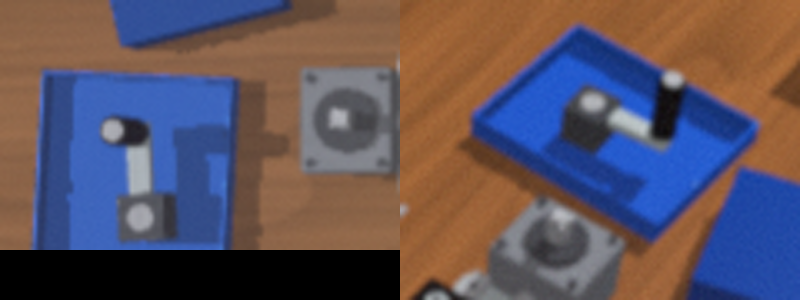

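The fourth terminal (top px (285,231)) reads about 2 mm high because a capped row left it about 4 mm off in y. It's sitting on the pocket rim, so I'll regrasp and nudge it.

```bash
python3 -m pendant '[{"dp":[0,0,0],"rotation":[0,0,0],"jaw":0.4}]' | sed -n 2p
python3 -m pendant '[{"dp":[-0.4,0.35,0],"rotation":[0,0,0],"jaw":0.4},{"dp":[-0.77,0.65,0.2],"rotation":[0,0,0],"jaw":0.4},{"dp":[-0.77,0.89,0.4],"rotation":[0,0,0],"jaw":0.4},{"dp":[-0.77,0.89,0.4],"rotation":[0,0,0],"jaw":0.4},{"dp":[-0.77,0.89,0.4],"rotation":[0,0,0],"jaw":0.4}]'
```

```text
ee_pos: [0.45, -0.0703, 0.2139]
time: 24.35
ee_pos: [0.5651, 0.0628, 0.1531]
eef_rot: [-0.0, 1.0, -0.001, -0.001]
ft_force: [0.0, -1.0, 1.4]
width: 0.0344
grip_force: 0.0
```

```bash
python3 -m pendant '[{"dp":[0.023,-0.029,0.2],"rotation":[0,0,0],"jaw":0.4},{"dp":[0.023,-0.029,0.45],"rotation":[0,0,0],"jaw":0.4},{"dp":[0.023,-0.029,0.54],"rotation":[0,0,0],"jaw":0.4},{"dp":[0.023,-0.029,0.54],"rotation":[0,0,0],"jaw":0.4}]'
python3 -m pendant '[{"dp":[0,0,0],"rotation":[0,0,0],"jaw":0.1},{"dp":[0,0,0],"rotation":[0,0,0],"jaw":0.1},{"dp":[0,0,0],"rotation":[0,0,0],"jaw":0.1},{"dp":[0,0,-0.03],"rotation":[0,0,0],"jaw":0.1},{"dp":[-0.01,0.03,-0.03],"rotation":[0,0,0],"jaw":0.1},{"dp":[-0.01,0.03,-0.03],"rotation":[0,0,0],"jaw":0.1}]' 15
```

```text
time: 24.85
ee_pos: [0.5621, 0.0576, 0.074]
eef_rot: [0.001, 1.0, -0.0, -0.0]
ft_force: [0.7, 0.4, 0.2]
width: 0.0346
grip_force: 0.0
time: 25.6
ee_pos: [0.5638, 0.0633, 0.0782]
eef_rot: [-0.0, 1.0, 0.0, 0.0]
ft_force: [0.4, -0.9, -0.1]
width: 0.0193
grip_force: 13.9
```

```bash
python3 -m pendant '[{"dp":[0,0,0.02],"rotation":[0,0,0],"jaw":0.1},{"dp":[0,0,0.04],"rotation":[0,0,0],"jaw":0.1},{"dp":[0,0,0.04],"rotation":[0,0,0],"jaw":0.1}]'
python3 -m pendant '[{"dp":[0,0,0],"rotation":[0,0,0],"jaw":0.4},{"dp":[0,0,0],"rotation":[0,0,0],"jaw":0.4},{"dp":[0,0,0],"rotation":[0,0,0],"jaw":0.4},{"dp":[0,0,-0.2],"rotation":[0,0,0],"jaw":0.4},{"dp":[0,0,-0.5],"rotation":[0,0,0],"jaw":0.4}]' | sed -n 2p
python3 -m pendant '[{"dp":[0.4,-0.3,0],"rotation":[0,0,0],"jaw":0.5},{"dp":[0.8,-0.5,-0.1],"rotation":[0,0,0],"jaw":0.5},{"dp":[0.9,-0.9,-0.5],"rotation":[0,0,0],"jaw":0.5},{"dp":[0.9,-0.9,-0.5],"rotation":[0,0,0],"jaw":0.5}]' |sed -n 2p
python3 nest.py | grep -v 172
```

```text
time: 25.98
ee_pos: [0.5644, 0.0622, 0.0735]
eef_rot: [0.001, 1.0, 0.0, 0.001]
ft_force: [-5.4, -2.1, 17.0]
width: 0.0187
grip_force: 16.0
ee_pos: [0.5626, 0.0627, 0.1467]
ee_pos: [0.4277, -0.0737, 0.2229]
top nest [325.4277 230.1635] 159 [ 0.5596 -0.0418  0.0844] 39
top nest [285.225 231.425] 160 [0.5607 0.0614 0.0865] 54
top nest [293.6154 240.3846] 13 [0.5346 0.0395 0.0643] 0
top nest [314.6923 240.0769] 13 [ 0.5342 -0.013   0.064 ] 0
top nest [284.0182 251.1152] 165 [0.5088 0.0623 0.0846] 41
top nest [325.5337 250.9693] 163 [ 0.5074 -0.0408  0.0843] 44
scene nest [335.5765 210.0471] 170 [0.5113 0.06   0.0824] 47
scene nest [351.8432 219.4378] 185 [0.5641 0.0579 0.0851] 59
scene nest [338.5 222.2] 10 [0.537  0.0374 0.0642] 0
scene nest [308.3533 238.2554] 184 [ 0.5097 -0.0436  0.0824] 50
scene nest [324.7143 236.5   ] 14 [ 0.5355 -0.0145  0.0634] 0
scene nest [326.3089 249.9215] 191 [ 0.5613 -0.045   0.0827] 52
scene nest [280.9695 288.5496] 262 [ 0.5361 -0.1737  0.0494] 0
```

Run:
```python
from h import *; from bench import camera
im=[]
for n,(a,b,u,v) in {"top":(220,264,270,345),"scene":(195,264,295,375)}.items():
    c=camera(n); c=c["image"]; im.append(cv2.resize(c[a:b,u:v],(400,int((b-a)*400/(v-u))),interpolation=cv2.INTER_CUBIC))
o=np.zeros((345,800,3),np.uint8)
for k,i in enumerate(im): o[:i.shape[0],400*k:400*k+400]=i[:345]
cv2.imwrite("pics/nest2.png",cv2.convertScaleAbs(o[:,:,::-1],alpha=1.5))
```

```text
(no output)
```

View pics/nest2.png

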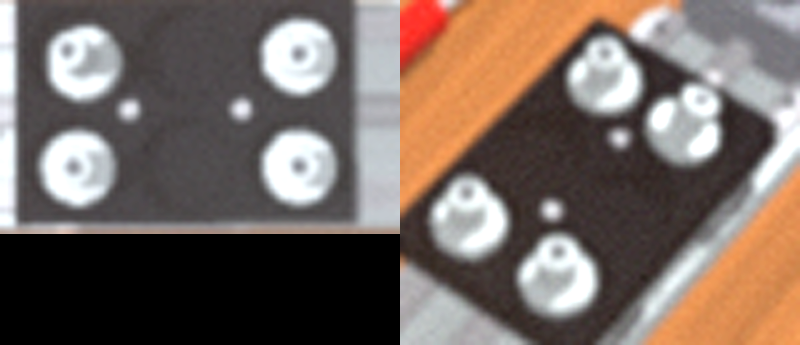

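The fourth terminal's post leans towards +x+y (left panel: flange (85,65), dot (67,48)). I'll regrip with the jaws along that diagonal to straighten it, then centre it.

```bash
python3 -m pendant '[{"dp":[-0.2,0.2,0],"rotation":[0,0,0.03],"jaw":0.45},{"dp":[-0.5,0.4,0],"rotation":[0,0,0.06],"jaw":0.45},{"dp":[-0.7,0.7,0],"rotation":[0,0,0.09],"jaw":0.45},{"dp":[-0.88,0.88,0.3],"rotation":[0,0,0.12],"jaw":0.45},{"dp":[-0.88,0.88,0.5],"rotation":[0,0,0.125],"jaw":0.45},{"dp":[-0.88,0.88,0.5],"rotation":[0,0,0.125],"jaw":0.45},{"dp":[-0.88,0.88,0.5],"rotation":[0,0,0.125],"jaw":0.45}]'
```

```text
time: 28.18
ee_pos: [0.5609, 0.0597, 0.1477]
eef_rot: [0.383, 0.924, -0.0, 0.0]
ft_force: [0.7, -0.1, 0.3]
width: 0.039
grip_force: 0.0
```

```bash
python3 -m pendant '[{"dp":[0,0,0.2],"rotation":[0,0,0],"jaw":0.45},{"dp":[0,0,0.4],"rotation":[0,0,0],"jaw":0.45},{"dp":[0,0,0.485],"rotation":[0,0,0],"jaw":0.45},{"dp":[0,0,0.485],"rotation":[0,0,0],"jaw":0.45}]' | sed -n 2,4p
python3 -m pendant '[{"dp":[0,0,0],"rotation":[0,0,0],"jaw":0.1},{"dp":[0,0,0],"rotation":[0,0,0],"jaw":0.1},{"dp":[0,0,0],"rotation":[0,0,0],"jaw":0.1},{"dp":[0,0,0],"rotation":[0,0,0],"jaw":0.1}]' 20
python3 -m pendant '[{"dp":[0,0,-0.06],"rotation":[0,0,0],"jaw":0.1},{"dp":[0,0,-0.06],"rotation":[0,0,0],"jaw":0.1},{"dp":[0,0,-0.06],"rotation":[0,0,0],"jaw":0.1}]'
```

```text
ee_pos: [0.5609, 0.0599, 0.075]
eef_rot: [0.383, 0.924, 0.0, 0.0]
ft_force: [-0.1, 0.1, 0.7]
time: 29.18
ee_pos: [0.5618, 0.0607, 0.0752]
eef_rot: [0.382, 0.924, 0.001, 0.001]
ft_force: [3.2, 2.7, 4.7]
width: 0.0191
grip_force: 18.7
time: 29.55
ee_pos: [0.5603, 0.0597, 0.0831]
eef_rot: [0.383, 0.924, -0.0, -0.0]
ft_force: [-0.0, -0.4, -0.4]
width: 0.0191
grip_force: 18.5
```

```bash
python3 -m pendant '[{"dp":[0,0.027,0],"rotation":[0,0,0],"jaw":0.1},{"dp":[0,0.027,0.03],"rotation":[0,0,0],"jaw":0.1},{"dp":[0,0.027,0.05],"rotation":[0,0,0],"jaw":0.1},{"dp":[0,0.027,0.05],"rotation":[0,0,0],"jaw":0.1}]'
python3 -m pendant '[{"dp":[0,0,0.02],"rotation":[0,0,0],"jaw":0.1},{"dp":[0,0,0.02],"rotation":[0,0,0],"jaw":0.1}]'
```

```text
time: 30.05
ee_pos: [0.5633, 0.0627, 0.0755]
eef_rot: [0.383, 0.924, -0.0, -0.0]
ft_force: [0.6, 0.3, -0.6]
width: 0.019
grip_force: 18.4
time: 30.3
ee_pos: [0.564, 0.0621, 0.0738]
eef_rot: [0.383, 0.924, 0.0, 0.0]
ft_force: [-3.6, -1.1, 10.7]
width: 0.0188
grip_force: 19.7
```

```bash
python3 -m pendant '[{"dp":[0,0,0],"rotation":[0,0,0],"jaw":0.45},{"dp":[0,0,0],"rotation":[0,0,0],"jaw":0.45},{"dp":[0,0,0],"rotation":[0,0,0],"jaw":0.45},{"dp":[0,0,-0.2],"rotation":[0,0,0],"jaw":0.45},{"dp":[0,0,-0.5],"rotation":[0,0,0],"jaw":0.45}]' | sed -n 2p
python3 -m pendant '[{"dp":[0.3,-0.3,0],"rotation":[0,0,0],"jaw":0.45},{"dp":[0.3,-0.6,-0.1],"rotation":[0,0,0],"jaw":0.45},{"dp":[0.3,-1,-0.5],"rotation":[0,0,0],"jaw":0.45},{"dp":[0.3,-1,-0.5],"rotation":[0,0,0],"jaw":0.45}]' |sed -n 2p
python3 nest.py | grep -v 172
python3 - <<'E'
from h import *; from bench import camera
im=[]
for n,(a,b,u,v) in {"top":(220,264,270,345),"scene":(195,264,295,375)}.items():
    c=camera(n); c=c["image"]; im.append(cv2.resize(c[a:b,u:v],(400,int((b-a)*400/(v-u))),interpolation=cv2.INTER_CUBIC))
o=np.zeros((345,800,3),np.uint8)
for k,i in enumerate(im): o[:i.shape[0],400*k:400*k+400]=i[:345]
cv2.imwrite("pics/nest3.png",cv2.convertScaleAbs(o[:,:,::-1],alpha=1.5))
E
```

```text
ee_pos: [0.5626, 0.0628, 0.1477]
ee_pos: [0.4248, -0.0119, 0.2236]
top nest [325.4395 230.2102] 157 [ 0.5594 -0.0419  0.0843] 40
top nest [284.4812 230.6875] 160 [0.5626 0.0627 0.0872] 46
top nest [293.6154 240.3846] 13 [0.5346 0.0395 0.0651] 0
top nest [314.6923 240.0769] 13 [ 0.5343 -0.013   0.0629] 0
top nest [281.4394 248.5303] 66 [0.5123 0.0659 0.0846] 14
top nest [325.5    250.9634] 164 [ 0.5076 -0.0408  0.0849] 43
scene nest [335.631 210.006] 168 [0.5116 0.0598 0.0826] 48
scene nest [352.6559 219.672 ] 186 [0.5652 0.0593 0.0852] 54
scene nest [338.5 222.2] 10 [0.5373 0.0371 0.0647] 0
scene nest [308.4516 238.2903] 186 [ 0.5099 -0.0442  0.0826] 53
scene nest [324.7143 236.5   ] 14 [ 0.5357 -0.0148  0.064 ] 0
scene nest [326.276 249.901] 192 [ 0.5615 -0.0447  0.0829] 51
scene nest [281.2    288.6604] 265 [ 0.5367 -0.1736  0.0493] 0
```

View pics/nest3.png

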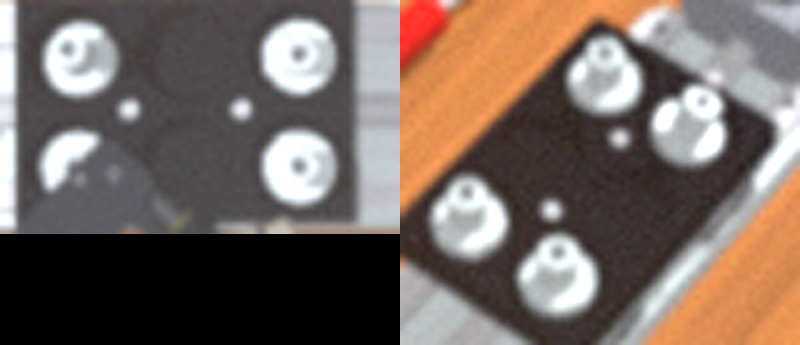

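```bash
python3 -m pendant '[{"dp":[-0.1,0.3,0],"rotation":[0,0,0.025],"jaw":0.45},{"dp":[-0.3,0.6,0],"rotation":[0,0,0.05],"jaw":0.45},{"dp":[-0.3,0.9,0.2],"rotation":[0,0,0.05],"jaw":0.45},{"dp":[-0.3,0.99,0.5],"rotation":[0,0,0.05],"jaw":0.45},{"dp":[-0.3,0.99,0.75],"rotation":[0,0,0.05],"jaw":0.45},{"dp":[-0.3,0.99,0.75],"rotation":[0,0,0.05],"jaw":0.45},{"dp":[-0.3,0.99,0.75],"rotation":[0,0,0.05],"jaw":0.45}]'
```

```text
time: 32.5
ee_pos: [0.5629, 0.0609, 0.1114]
eef_rot: [0.523, 0.852, -0.0, 0.001]
ft_force: [-0.0, 0.4, 0.2]
width: 0.0393
grip_force: 0.0
```

```bash
python3 -m pendant '[{"dp":[0,0,0.15],"rotation":[0,0,0],"jaw":0.45},{"dp":[0,0,0.263],"rotation":[0,0,0],"jaw":0.45},{"dp":[0,0,0.263],"rotation":[0,0,0],"jaw":0.45}]' | sed -n 2,4p
python3 -m pendant '[{"dp":[0,0,0],"rotation":[0,0,0],"jaw":0.1},{"dp":[0,0,0],"rotation":[0,0,0],"jaw":0.1},{"dp":[0,0,0],"rotation":[0,0,0],"jaw":0.1},{"dp":[0,0,0],"rotation":[0,0,0],"jaw":0.1}]' 30
python3 -m pendant '[{"dp":[0,0,-0.06],"rotation":[0,0,0],"jaw":0.1},{"dp":[0,0,-0.06],"rotation":[0,0,0],"jaw":0.1},{"dp":[0,0,-0.06],"rotation":[0,0,0],"jaw":0.1}]'
```

```text
ee_pos: [0.5622, 0.0618, 0.071]
eef_rot: [0.523, 0.853, 0.0, -0.0]
ft_force: [-0.1, -0.0, -0.1]
time: 33.38
ee_pos: [0.5628, 0.0618, 0.0714]
eef_rot: [0.523, 0.853, 0.0, 0.0]
ft_force: [-2.4, 0.4, 4.1]
width: 0.0171
grip_force: 30.0
time: 33.75
ee_pos: [0.5624, 0.0618, 0.0799]
eef_rot: [0.523, 0.853, 0.0, -0.0]
ft_force: [-1.0, -0.3, -1.2]
width: 0.0173
grip_force: 30.0
```

```bash
python3 -m pendant '[{"dp":[0.004,0.017,0],"rotation":[0,0,0],"jaw":0.1},{"dp":[0.004,0.017,0.03],"rotation":[0,0,0],"jaw":0.1},{"dp":[0.004,0.017,0.055],"rotation":[0,0,0],"jaw":0.1},{"dp":[0.004,0.017,0.055],"rotation":[0,0,0],"jaw":0.1}]' | sed -n 2,4p
python3 -m pendant '[{"dp":[0,0,0.015],"rotation":[0,0,0],"jaw":0.1},{"dp":[0,0,0.015],"rotation":[0,0,0],"jaw":0.1}]'| sed -n 2,4p
python3 -m pendant '[{"dp":[0,0,0],"rotation":[0,0,0],"jaw":0.45},{"dp":[0,0,0],"rotation":[0,0,0],"jaw":0.45},{"dp":[0,0,0],"rotation":[0,0,0],"jaw":0.45},{"dp":[0,0,-0.2],"rotation":[0,0,0],"jaw":0.45},{"dp":[0,0,-0.5],"rotation":[0,0,0],"jaw":0.45}]' | sed -n 2p
python3 -m pendant '[{"dp":[0.3,-0.3,0],"rotation":[0,0,-0.025],"jaw":0.45},{"dp":[0.3,-0.6,-0.1],"rotation":[0,0,-0.05],"jaw":0.45},{"dp":[0.3,-1,-0.5],"rotation":[0,0,-0.05],"jaw":0.45},{"dp":[0.3,-1,-0.5],"rotation":[0,0,-0.05],"jaw":0.45}]' |sed -n 2p
python3 nest.py | grep -v 172
```

```text
ee_pos: [0.5644, 0.0634, 0.0714]
eef_rot: [0.523, 0.853, -0.0, -0.0]
ft_force: [-0.7, 0.5, 0.9]
ee_pos: [0.5645, 0.0634, 0.0711]
eef_rot: [0.523, 0.852, 0.001, -0.001]
ft_force: [-12.0, 0.9, 27.1]
ee_pos: [0.5636, 0.0634, 0.1443]
ee_pos: [0.4233, 0.0521, 0.1997]
top nest [283.5802 229.3642] 162 [0.5637 0.0625 0.0842] 45
top nest [325.4161 230.1304] 161 [ 0.5595 -0.042   0.0852] 41
top nest [293.6154 240.3846] 13 [0.5345 0.0394 0.0662] 0
top nest [314.6923 240.0769] 13 [ 0.5342 -0.013   0.0651] 0
top nest [284.1152 251.0303] 165 [0.5089 0.0623 0.0841] 42
top nest [325.537  250.9383] 162 [ 0.5076 -0.0409  0.0851] 43
scene nest [335.5765 210.0471] 170 [0.5113 0.0599 0.0829] 45
scene nest [354.2011 220.9598] 174 [0.566  0.0596 0.0825] 50
scene nest [338.5 222.2] 10 [0.5369 0.0377 0.0638] 0
scene nest [308.4054 238.3027] 185 [ 0.5096 -0.0439  0.0829] 49
scene nest [324.7143 236.5   ] 14 [ 0.5354 -0.0144  0.0633] 0
scene nest [326.3351 249.8377] 191 [ 0.5619 -0.0449  0.0825] 54
scene nest [281.1412 288.584 ] 262 [ 0.5365 -0.1735  0.0494] 0
```

Both views now show that post top at z≈.084/.083, like the others, so it is seated. Next: the crank hub, grip and shaft.

```bash
cat > m2.py <<'E'
from h import *
L=lambda n:{k:v for k,v in np.load(n).items()}
c={"top":L("top1.npz"),"scene":L("scene1.npz")}
pix={"hub":((177,270),(382.6,145.6)),"grip":((168.6,244),(406.6,138.4)),"shaft":((236.7,240.4),(373,179.5)),"screw1":((293.6,240.4),(338.5,222.2))}
vis=[]
for k,(a,b) in pix.items():
    out=[]
    for n,p in (("top",a),("scene",b)):
        g=cv2.cvtColor(c[n]["image"],cv2.COLOR_RGB2GRAY); x0,y0=int(p[0])-9,int(p[1])-9
        w=cv2.resize(g[y0:y0+19,x0:x0+19],None,fx=8,fy=8,interpolation=cv2.INTER_CUBIC)
        loc=w[40:112,40:112]; th=(float(loc.max())+float(np.median(w)))/2 
        bl=[q for q in blobs(w>th,30)]; q=min(bl,key=lambda q:np.hypot(*(q[0]-(np.array(p)-[x0,y0]+.5)*8)))
        px=np.array([x0,y0])+(q[0]+.5)/8-.5
        r=cv2.minAreaRect(np.argwhere(q[2])[:,::-1].astype(np.float32))
        out.append(px); print(k,n,px,q[1]/64,"rect",np.array(r[1])/8,r[2])
        vis.append(cv2.copyMakeBorder(w,2,2,2,2,cv2.BORDER_CONSTANT,value=0))
    print("  tri",tri(c["top"],[out[0]],c["scene"],[out[1]])[0])
h=np.vstack([np.hstack(vis[0:4]),np.hstack(vis[4:8])]); cv2.imwrite("pics/feat.png",h)
P=cloud(c["top"]);H,Sa,V=cv2.split(cv2.cvtColor(c["top"]["image"],cv2.COLOR_RGB2HSV))
for n in c:
    P=cloud(c[n]);x,y,z=np.moveaxis(P,-1,0)
    hub=(x>.43)&(x<.505)&(y>.3)&(y<.38)&(z>.033)&(z<.05); pts=(P[hub][:,:2]*1000).astype(np.float32)
    print(n,"hubtop",hub.sum(),pts.mean(0),cv2.minAreaRect(pts), np.median(z[hub]))
E
python3 m2.py
```

```text
hub top [176.582  269.8615] 46.15625 rect [7.4847 7.5296] 68.96248626708984
hub scene [382.3923 145.206 ] 27.546875 rect [5.   6.75] 90.0
  tri [0.4669 0.3417 0.0369 0.0001]
grip top [168.1567 243.689 ] 26.59375 rect [5.701 5.77 ] 6.340191841125488
grip scene [406.5445 138.0209] 17.859375 rect [4.125 5.125] 90.0
  tri [0.5322 0.3434 0.0981 0.0003]
shaft top [236.0994 240.0168] 24.75 rect [5.18   5.3357] 4.763641834259033
shaft scene [373.0803 179.3748] 29.4375 rect [7.0302 5.75  ] 46.397178649902344
  tri [0.5379 0.1788 0.0886 0.0005]
screw1 top [293.7819 240.1166] 7.796875 rect [2.9251 3.2018] 71.56504821777344
screw1 scene [338.507  222.1896] 8.546875 rect [3.25  3.125] 90.0
  tri [0.5355 0.0394 0.0608 0.0003]
top hubtop 267 [473.8038 338.9546] ((477.89251708984375, 339.0247802734375), (38.68455505371094, 53.694854736328125), 89.2774887084961) 0.04094425856768491
scene hubtop 181 [476.0457 334.8776] ((478.15032958984375, 336.3332824707031), (53.45929718017578, 39.8493537902832), 3.3715641498565674) 0.038551872400891085
```

View pics/feat.png

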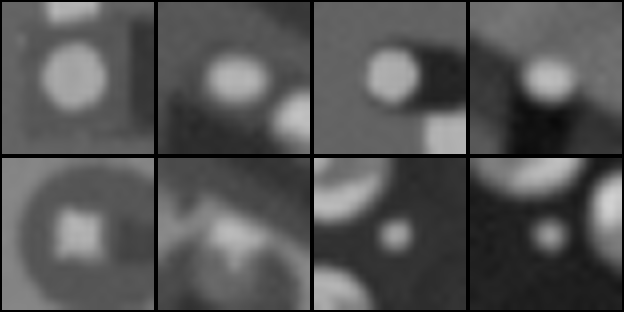

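```bash
python3 -m pendant '[{"dp":[0,0,0],"rotation":[0,0,-0.027],"jaw":0.7},{"dp":[0,0,0],"rotation":[0,0,-0.054],"jaw":0.7},{"dp":[0,0,0],"rotation":[0,0,-0.081],"jaw":0.7},{"dp":[0,0,0],"rotation":[0,0,-0.108],"jaw":0.7},{"dp":[0,0,0],"rotation":[0,0,-0.125],"jaw":0.7},{"dp":[0,0,0],"rotation":[0,0,-0.125],"jaw":0.7}]'
python3 -m pendant '[{"dp":[-0.1,0.4,0],"rotation":[0,0,0],"jaw":0.7},{"dp":[-0.2,0.8,0],"rotation":[0,0,0],"jaw":0.7},{"dp":[-0.3,1,0],"rotation":[0,0,0],"jaw":0.7},{"dp":[-0.3,1,0],"rotation":[0,0,0],"jaw":0.7}]' | sed -n 2p
python3 -m pendant '[{"dp":[0,0.35,0],"rotation":[0,0,-0.0056],"jaw":0.7},{"dp":[0,0.7,0],"rotation":[0,0,-0.0056],"jaw":0.7},{"dp":[0,0.9,0],"rotation":[0,0,-0.0056],"jaw":0.7},{"dp":[0,0.9,0],"rotation":[0,0,-0.0056],"jaw":0.7},{"dp":[0,0.9,0],"rotation":[0,0,-0.0056],"jaw":0.7}]'
```

```text
time: 36.48
ee_pos: [0.4242, 0.0522, 0.1993]
eef_rot: [0.003, 1.0, 0.003, -0.014]
ft_force: [-0.2, 0.2, 0.0]
width: 0.061
grip_force: 0.0
ee_pos: [0.4712, 0.2036, 0.1987]
time: 37.6
ee_pos: [0.4713, 0.3357, 0.1994]
eef_rot: [-0.013, 1.0, 0.002, -0.013]
ft_force: [0.1, 0.4, 1.1]
width: 0.0605
grip_force: 0.0
```

```bash
python3 -m pendant '[{"dp":[0.018,0.049,0],"rotation":[0,-0.0041,0],"jaw":0.7},{"dp":[0.018,0.049,0.2],"rotation":[0,-0.0041,0],"jaw":0.7},{"dp":[0.018,0.049,0.4],"rotation":[0,-0.0041,0],"jaw":0.7},{"dp":[0.018,0.049,0.6],"rotation":[0,-0.0041,0],"jaw":0.7},{"dp":[0.018,0.049,0.6],"rotation":[0,-0.0041,0],"jaw":0.7},{"dp":[0.018,0.049,0.6],"rotation":[0,-0.0041,0],"jaw":0.7}]'
```

```text
time: 38.35
ee_pos: [0.4663, 0.3442, 0.1115]
eef_rot: [-0.014, 1.0, 0.004, -0.0]
ft_force: [0.8, -0.5, 0.2]
width: 0.0607
grip_force: 0.0
```

```bash
python3 -m pendant '[{"dp":[-0.015,-0.008,0.2],"rotation":[0.0013,0,0],"jaw":0.7},{"dp":[-0.015,-0.008,0.4],"rotation":[0.0013,0,0],"jaw":0.7},{"dp":[-0.015,-0.008,0.55],"rotation":[0.0013,0,0],"jaw":0.7},{"dp":[-0.015,-0.008,0.66],"rotation":[0.0013,0,0],"jaw":0.7},{"dp":[-0.015,-0.008,0.66],"rotation":[0.0013,0,0],"jaw":0.7}]'
python3 -m pendant '[{"dp":[0,0,0],"rotation":[0,0,0],"jaw":0.35},{"dp":[0,0,0],"rotation":[0,0,0],"jaw":0.35},{"dp":[0,0,0],"rotation":[0,0,0],"jaw":0.3},{"dp":[0,0,0],"rotation":[0,0,0],"jaw":0.3},{"dp":[0,0,0],"rotation":[0,0,0],"jaw":0.3},{"dp":[0,0,0],"rotation":[0,0,0],"jaw":0.3}]' 40
```

```text
time: 38.98
ee_pos: [0.4675, 0.3439, 0.0109]
eef_rot: [-0.015, 1.0, -0.001, -0.001]
ft_force: [0.1, 0.4, 1.4]
width: 0.0606
grip_force: 0.0
time: 39.72
ee_pos: [0.4681, 0.3434, 0.0118]
eef_rot: [-0.014, 1.0, -0.001, -0.0]
ft_force: [-1.6, -4.1, 6.5]
width: 0.0357
grip_force: 40.0
```

```bash
python3 -m pendant '[{"dp":[0,0,-0.2],"rotation":[0,0,0],"jaw":0.3},{"dp":[0,0,-0.5],"rotation":[0,0,0],"jaw":0.3},{"dp":[0,0,-0.8],"rotation":[0,0,0],"jaw":0.3},{"dp":[0,0,-0.8],"rotation":[0,0,0],"jaw":0.3}]' | sed -n 2,5p
python3 -m pendant '[{"dp":[-0.1,-0.2,0],"rotation":[0,0,0.0128],"jaw":0.3},{"dp":[-0.2,-0.5,0],"rotation":[0,0,0.0128],"jaw":0.3},{"dp":[-0.35,-0.75,0],"rotation":[0,0,0.0128],"jaw":0.3},{"dp":[-0.445,-0.95,0],"rotation":[0,0,0.0128],"jaw":0.3},{"dp":[-0.445,-1,0],"rotation":[0,0,0.0128],"jaw":0.3},{"dp":[-0.445,-1,0],"rotation":[0,0,0.0128],"jaw":0.3}]'
python3 - <<'E'
from h import *; from bench import camera
im=[]
for n,(a,b,u,v) in {"top":(200,275,170,270),"scene":(120,220,320,440)}.items():
    c=camera(n); np.savez(n+"2.npz",**c); c=c["image"]; im.append(cv2.resize(c[a:b,u:v],(400,int((b-a)*400/(v-u))),interpolation=cv2.INTER_CUBIC))
o=np.zeros((334,800,3),np.uint8)
for k,i in enumerate(im): o[:i.shape[0],400*k:400*k+400]=i[:334]
cv2.imwrite("pics/hold.png",cv2.convertScaleAbs(o[:,:,::-1],alpha=1.5))
E
```

```text
ee_pos: [0.4691, 0.3454, 0.1341]
eef_rot: [-0.015, 1.0, 0.001, 0.001]
ft_force: [0.4, -0.3, -3.8]
width: 0.0356
time: 40.98
ee_pos: [0.5381, 0.1963, 0.1304]
eef_rot: [0.026, 1.0, -0.001, -0.001]
ft_force: [-0.1, 0.2, -2.7]
width: 0.0358
grip_force: 40.0
```

View pics/hold.png

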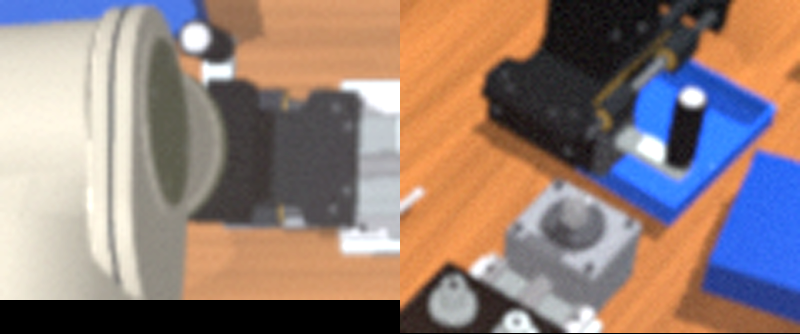

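```bash
python3 - <<'E'
from h import *
for n,p in (("top",(219.2,209.8)),("scene",(407,149.1))):
    c={k:v for k,v in np.load(n+"2.npz").items()}
    g=cv2.cvtColor(c["image"],cv2.COLOR_RGB2GRAY); x0,y0=int(p[0])-5,int(p[1])-5
    w=cv2.resize(g[y0:y0+11,x0:x0+11],None,fx=8,fy=8,interpolation=cv2.INTER_CUBIC)
    q=max(blobs(w>(float(w.max())+np.median(w))/2,30),key=lambda q:w[q[2]].max()); px=np.array([x0,y0])+(q[0]+.5)/8-.5
    print(n,px,q[1]/64,plane(c,[px],.2185),plane(c,[(px)],.215))
E
python3 -c "
from bench import r;s=r.read_state();print(s['ee_pos'],s['eef_rot'],s['ft_force'],s['torque'])"
```

```text
top [218.3296 208.946 ] 33.6875 [[0.6024 0.1931 0.2185]] [[0.6028 0.1939 0.215 ]]
scene [407.2649 148.6437] 28.15625 [[0.6036 0.1927 0.2185]] [[0.6021 0.1961 0.215 ]]
[0.53814474 0.19779289 0.13075247] [ 2.46650067e-02  9.99695129e-01 -4.12212405e-04 -1.05700818e-03] [ 0.73861809 -0.61602535 -2.17932857] [ 0.1166242   0.05022663 -0.04056302]
```

```bash
python3 -m pendant '[{"dp":[-0.012,-0.113,0],"rotation":[0,0,0],"jaw":0.3},{"dp":[-0.012,-0.113,0.1],"rotation":[0,0,0],"jaw":0.3},{"dp":[-0.012,-0.113,0.19],"rotation":[0,0,0],"jaw":0.3},{"dp":[-0.012,-0.113,0.19],"rotation":[0,0,0],"jaw":0.3},{"dp":[-0.012,-0.113,0.19],"rotation":[0,0,0],"jaw":0.3}]'
python3 -m pendant '[{"dp":[0,0,0.02],"rotation":[0,0,0],"jaw":0.3},{"dp":[0,0,0.035],"rotation":[0,0,0],"jaw":0.3},{"dp":[0,0,0.035],"rotation":[0,0,0],"jaw":0.3}]'
```

```text
time: 41.7
ee_pos: [0.5399, 0.1793, 0.1029]
eef_rot: [0.025, 1.0, -0.001, -0.001]
ft_force: [-0.2, 0.6, -2.4]
width: 0.0359
grip_force: 40.0
time: 42.08
ee_pos: [0.5397, 0.1793, 0.0975]
eef_rot: [0.026, 1.0, -0.001, -0.001]
ft_force: [0.2, -0.8, -1.9]
width: 0.0359
grip_force: 40.0
```

```bash
python3 -m pendant '[{"dp":[0,0,0.015],"rotation":[0,0,0],"jaw":0.3},{"dp":[0,0,0.03],"rotation":[0,0,0],"jaw":0.3},{"dp":[0,0,0.03],"rotation":[0,0,0],"jaw":0.3}]'
```

```text
time: 42.45
ee_pos: [0.5407, 0.1791, 0.0953]
eef_rot: [0.026, 1.0, 0.0, -0.0]
ft_force: [-8.0, -0.8, 21.9]
width: 0.0356
grip_force: 40.0
```

```bash
python3 -m pendant '[{"dp":[0.007,0,-0.02],"rotation":[0,0,0],"jaw":0.3},{"dp":[0.007,0,-0.015],"rotation":[0,0,0],"jaw":0.3},{"dp":[0.007,0,0.005],"rotation":[0,0,0],"jaw":0.3},{"dp":[0.007,0,0.005],"rotation":[0,0,0],"jaw":0.3}]'
python3 -m pendant '[{"dp":[0.007,0,-0.015],"rotation":[0,0,0],"jaw":0.3},{"dp":[0.007,0,-0.015],"rotation":[0,0,0],"jaw":0.3},{"dp":[0.007,0,0.002],"rotation":[0,0,0],"jaw":0.3},{"dp":[0.007,0,0.002],"rotation":[0,0,0],"jaw":0.3}]'
```

```text
time: 42.95
ee_pos: [0.5384, 0.179, 0.0918]
eef_rot: [0.026, 1.0, -0.001, -0.001]
ft_force: [-0.0, -1.1, -3.9]
width: 0.0357
grip_force: 40.0
time: 43.45
ee_pos: [0.5377, 0.1791, 0.092]
eef_rot: [0.026, 1.0, -0.001, -0.001]
ft_force: [1.8, -2.0, -2.8]
width: 0.0357
grip_force: 40.0
```

```bash
python3 -m pendant '[{"dp":[-0.003,0,0.04],"rotation":[0,0,0],"jaw":0.3},{"dp":[-0.003,0,0.08],"rotation":[0,0,0],"jaw":0.3},{"dp":[-0.003,0,0.1],"rotation":[0,0,0],"jaw":0.3},{"dp":[-0.003,0,0.1],"rotation":[0,0,0],"jaw":0.3}]'
```

```text
time: 43.95
ee_pos: [0.5378, 0.179, 0.0765]
eef_rot: [0.026, 1.0, -0.001, -0.001]
ft_force: [1.7, -5.7, -5.9]
width: 0.0359
grip_force: 40.0
```

```bash
python3 -m pendant '[{"dp":[0,0,0],"rotation":[0,0,0],"jaw":0.6},{"dp":[0,0,0],"rotation":[0,0,0],"jaw":0.6},{"dp":[0,0,0],"rotation":[0,0,0],"jaw":0.6},{"dp":[0,0,-0.3],"rotation":[0,0,0],"jaw":0.6},{"dp":[0,0,-0.7],"rotation":[0,0,0],"jaw":0.5},{"dp":[0,0,-0.8],"rotation":[0,0,0],"jaw":0.5},{"dp":[0,0,-0.8],"rotation":[0,0,0],"jaw":0.5}]'
cat > crank.py <<'E'
from h import *; from bench import camera
for n in ("top","scene"):
    c=camera(n); P=cloud(c); x,y,z=np.moveaxis(P,-1,0); V=c["image"].max(2)
    near=(np.hypot(x-.539,y-.178)<.1)
    m=near&(z>.15)&(z<.18)&(np.hypot(x-.539,y-.178)>.045); print(n,"handle top",m.sum(),np.nanmean(P[m],0),np.nanmax(z[m]) if m.any() else 0)
    m=near&(z>.09)&(z<.115)&(np.hypot(x-.539,y-.178)<.028); print(n,"hub top",m.sum(),np.nanmean(P[m],0),np.nanmedian(z[m]))
E
python3 crank.py
```

```text
time: 44.82
ee_pos: [0.5386, 0.18, 0.1976]
eef_rot: [0.025, 1.0, 0.0, 0.0]
ft_force: [-0.3, 0.0, -0.6]
width: 0.0439
grip_force: 0.0
top handle top 75 [0.6018 0.1729 0.1621] 0.17107568839788434
top hub top 0 [nan nan nan] nan
scene handle top 81 [0.6048 0.1687 0.1598] 0.16594177713401226
scene hub top 251 [0.5415 0.172  0.1015] 0.10263970955632251crank.py:6: RuntimeWarning: Mean of empty slice
  m=near&(z>.09)&(z<.115)&(np.hypot(x-.539,y-.178)<.028); print(n,"hub top",m.sum(),np.nanmean(P[m],0),np.nanmedian(z[m]))
  return np.nanmean(a, axis, out=out, keepdims=keepdims)
```

```bash
python3 -m pendant '[{"dp":[-0.2,-0.015,0],"rotation":[0,0,0],"jaw":0.5},{"dp":[-0.435,-0.015,0],"rotation":[0,0,0],"jaw":0.5},{"dp":[-0.435,-0.015,0.1],"rotation":[0,0,0],"jaw":0.5},{"dp":[-0.435,-0.015,0.3],"rotation":[0,0,0],"jaw":0.5},{"dp":[-0.435,-0.015,0.5],"rotation":[0,0,0],"jaw":0.5},{"dp":[-0.435,-0.015,0.537],"rotation":[0,0,0],"jaw":0.5},{"dp":[-0.435,-0.015,0.537],"rotation":[0,0,0],"jaw":0.5}]' | sed -n 2,4p
python3 -m pendant '[{"dp":[0,0,0],"rotation":[0,0,0],"jaw":0.15},{"dp":[0,0,0],"rotation":[0,0,0],"jaw":0.15},{"dp":[0,0,0],"rotation":[0,0,0],"jaw":0.15},{"dp":[0,0,0],"rotation":[0,0,0],"jaw":0.15},{"dp":[0,0,0],"rotation":[0,0,0],"jaw":0.15}]' 20
python3 -m pendant '[{"dp":[0.033,-0.166,0],"rotation":[0,0,0],"jaw":0.15},{"dp":[0.127,-0.306,0],"rotation":[0,0,0],"jaw":0.15},{"dp":[0.127,-0.306,0],"rotation":[0,0,0],"jaw":0.15}]'
```

```text
ee_pos: [0.6027, 0.1737, 0.1163]
eef_rot: [0.026, 1.0, -0.001, -0.001]
ft_force: [0.3, 0.2, 0.5]
time: 46.42
ee_pos: [0.6035, 0.1739, 0.1168]
eef_rot: [0.026, 1.0, -0.0, -0.0]
ft_force: [1.3, -0.0, 2.5]
width: 0.0216
grip_force: 20.0
time: 46.8
ee_pos: [0.5809, 0.1277, 0.1167]
eef_rot: [0.027, 1.0, -0.0, -0.001]
ft_force: [0.7, -1.1, 1.9]
width: 0.0215
grip_force: 20.0
```

```bash
python3 -m pendant '[{"dp":[0.14,-0.094,0],"rotation":[0,0,0],"jaw":0.15},{"dp":[0.306,-0.127,0],"rotation":[0,0,0],"jaw":0.15},{"dp":[0.472,-0.094,0],"rotation":[0,0,0],"jaw":0.15},{"dp":[0.613,0,0],"rotation":[0,0,0],"jaw":0.15},{"dp":[0.707,0.14,0],"rotation":[0,0,0],"jaw":0.15},{"dp":[0.74,0.306,0],"rotation":[0,0,0],"jaw":0.15},{"dp":[0.74,0.306,0],"rotation":[0,0,0],"jaw":0.15}]'
python3 -m pendant '[{"dp":[-0.033,0.166,0],"rotation":[0,0,0],"jaw":0.15},{"dp":[-0.127,0.306,0],"rotation":[0,0,0],"jaw":0.15},{"dp":[-0.267,0.4,0],"rotation":[0,0,0],"jaw":0.15},{"dp":[-0.433,0.433,0],"rotation":[0,0,0],"jaw":0.15},{"dp":[-0.599,0.4,0],"rotation":[0,0,0],"jaw":0.15},{"dp":[-0.74,0.306,0],"rotation":[0,0,0],"jaw":0.15},{"dp":[-0.834,0.166,0],"rotation":[0,0,0],"jaw":0.15},{"dp":[-0.867,0,0],"rotation":[0,0,0],"jaw":0.15}]'
```

```text
time: 47.68
ee_pos: [0.4739, 0.1826, 0.1168]
eef_rot: [0.024, 1.0, -0.001, 0.001]
ft_force: [2.0, 0.2, -2.0]
width: 0.0212
grip_force: 20.0
time: 48.68
ee_pos: [0.6044, 0.1746, 0.1168]
eef_rot: [0.025, 1.0, 0.0, -0.0]
ft_force: [-4.2, 3.0, 1.8]
width: 0.0214
grip_force: 20.0
```

```bash
python3 -m pendant '[{"dp":[0.033,-0.166,0],"rotation":[0,0,0],"jaw":0.15},{"dp":[0.127,-0.306,0],"rotation":[0,0,0],"jaw":0.15},{"dp":[0.267,-0.4,0],"rotation":[0,0,0],"jaw":0.15},{"dp":[0.433,-0.433,0],"rotation":[0,0,0],"jaw":0.15},{"dp":[0.599,-0.4,0],"rotation":[0,0,0],"jaw":0.15},{"dp":[0.74,-0.306,0],"rotation":[0,0,0],"jaw":0.15},{"dp":[0.834,-0.166,0],"rotation":[0,0,0],"jaw":0.15},{"dp":[0.867,0,0],"rotation":[0,0,0],"jaw":0.15}]' | sed -n 2,4p
python3 -m pendant '[{"dp":[-0.033,0.166,0],"rotation":[0,0,0],"jaw":0.15},{"dp":[-0.127,0.306,0],"rotation":[0,0,0],"jaw":0.15},{"dp":[-0.267,0.4,0],"rotation":[0,0,0],"jaw":0.15},{"dp":[-0.433,0.433,0],"rotation":[0,0,0],"jaw":0.15},{"dp":[-0.599,0.4,0],"rotation":[0,0,0],"jaw":0.15},{"dp":[-0.74,0.306,0],"rotation":[0,0,0],"jaw":0.15},{"dp":[-0.834,0.166,0],"rotation":[0,0,0],"jaw":0.15},{"dp":[-0.867,0,0],"rotation":[0,0,0],"jaw":0.15}]' | sed -n 2,4p
python3 - <<'E'
from h import *; from bench import camera
for n in ("top","scene"):
    c=camera(n); P=cloud(c); x,y,z=np.moveaxis(P,-1,0); H,Sa,V=cv2.split(cv2.cvtColor(c["image"],cv2.COLOR_RGB2HSV))
    for ce,a,m in blobs((x>.48)&(x<.60)&(y>-.15)&(y<.11)&(Sa<80)&(V>90)&(z<.1)&(z>.055),5,300):
        t=m&(z>.077); print(n,"nest",ce,a,P[t].mean(0) if t.any() else P[m].mean(0),t.sum())
E
```

```text
ee_pos: [0.4727, 0.1792, 0.1165]
eef_rot: [0.026, 1.0, -0.001, -0.0]
ft_force: [12.1, -3.8, -6.0]
ee_pos: [0.6039, 0.1733, 0.1169]
eef_rot: [0.025, 1.0, -0.0, 0.0]
ft_force: [-2.6, 2.3, 1.9]
top nest [299.449  229.2313] 147 [0.5634 0.0238 0.0839] 40
top nest [341.3732 229.9859] 142 [ 0.5588 -0.0811  0.0849] 36
top nest [352.  232.5] 8 [ 0.551  -0.1062  0.0648] 0
top nest [309.5333 240.1333] 15 [ 0.5343 -0.0002  0.0648] 0
top nest [330.5    239.7143] 14 [ 0.5343 -0.0524  0.0643] 0
top nest [299.7688 250.8313] 160 [0.509  0.0229 0.0845] 41
top nest [341.5467 250.6667] 150 [ 0.507  -0.08    0.0842] 40
scene nest [325.538  220.3801] 171 [0.5114 0.02   0.0827] 46
scene nest [344.2597 232.2403] 154 [0.566  0.0199 0.0826] 44
scene nest [328.2 233. ] 10 [ 0.5365 -0.0024  0.0646] 0
scene nest [297.2406 249.893 ] 187 [ 0.5096 -0.0835  0.0828] 50
scene nest [314.1818 247.8182] 11 [ 0.5352 -0.0539  0.0635] 0
scene nest [315.1404 262.3684] 171 [ 0.5615 -0.0845  0.0828] 49
```

```bash
python3 -m pendant '[{"dp":[0.033,-0.166,0],"rotation":[0,0,0],"jaw":0.15},{"dp":[0.127,-0.306,0],"rotation":[0,0,0],"jaw":0.15},{"dp":[0.267,-0.4,0],"rotation":[0,0,0],"jaw":0.15},{"dp":[0.433,-0.433,0],"rotation":[0,0,0],"jaw":0.15},{"dp":[0.599,-0.4,0],"rotation":[0,0,0],"jaw":0.15},{"dp":[0.74,-0.306,0],"rotation":[0,0,0],"jaw":0.15},{"dp":[0.834,-0.166,0],"rotation":[0,0,0],"jaw":0.15},{"dp":[0.867,0,0],"rotation":[0,0,0],"jaw":0.15}]' | sed -n 2,4p
python3 -m pendant '[{"dp":[-0.033,0.166,0],"rotation":[0,0,0],"jaw":0.15},{"dp":[-0.127,0.306,0],"rotation":[0,0,0],"jaw":0.15},{"dp":[-0.267,0.4,0],"rotation":[0,0,0],"jaw":0.15},{"dp":[-0.433,0.433,0],"rotation":[0,0,0],"jaw":0.15},{"dp":[-0.599,0.4,0],"rotation":[0,0,0],"jaw":0.15},{"dp":[-0.74,0.306,0],"rotation":[0,0,0],"jaw":0.15},{"dp":[-0.834,0.166,0],"rotation":[0,0,0],"jaw":0.15},{"dp":[-0.867,0,0],"rotation":[0,0,0],"jaw":0.15}]' | sed -n 2,4p
python3 -m pendant '[{"dp":[0.033,-0.166,0],"rotation":[0,0,0],"jaw":0.15},{"dp":[0.127,-0.306,0],"rotation":[0,0,0],"jaw":0.15},{"dp":[0.267,-0.4,0],"rotation":[0,0,0],"jaw":0.15},{"dp":[0.433,-0.433,0],"rotation":[0,0,0],"jaw":0.15},{"dp":[0.599,-0.4,0],"rotation":[0,0,0],"jaw":0.15},{"dp":[0.74,-0.306,0],"rotation":[0,0,0],"jaw":0.15},{"dp":[0.834,-0.166,0],"rotation":[0,0,0],"jaw":0.15},{"dp":[0.867,0,0],"rotation":[0,0,0],"jaw":0.15}]' | sed -n 2,4p
```

```text
ee_pos: [0.4728, 0.1807, 0.1167]
eef_rot: [0.025, 1.0, -0.001, -0.0]
ft_force: [13.7, -3.3, -7.1]
ee_pos: [0.604, 0.1753, 0.1169]
eef_rot: [0.024, 1.0, 0.0, 0.0]
ft_force: [-2.0, 1.8, 2.1]
ee_pos: [0.4724, 0.1801, 0.1164]
eef_rot: [0.026, 1.0, -0.001, -0.001]
ft_force: [12.7, -4.3, -5.0]
```

```bash
python3 -m pendant '[{"dp":[-0.033,0.166,0],"rotation":[0,0,0],"jaw":0.15},{"dp":[-0.127,0.306,0],"rotation":[0,0,0],"jaw":0.15},{"dp":[-0.267,0.4,0],"rotation":[0,0,0],"jaw":0.15},{"dp":[-0.433,0.433,0],"rotation":[0,0,0],"jaw":0.15}]' | sed -n 2,4p
python3 -m pendant '[{"dp":[-0.166,-0.033,0],"rotation":[0,0,0],"jaw":0.15},{"dp":[-0.306,-0.127,0],"rotation":[0,0,0],"jaw":0.15},{"dp":[-0.4,-0.267,0],"rotation":[0,0,0],"jaw":0.15},{"dp":[-0.433,-0.433,0],"rotation":[0,0,0],"jaw":0.15}]' | sed -n 2,4p
cat > scr.py <<'E'
from h import *; from bench import camera
for n in ("top","scene"):
    c=camera(n); P=cloud(c); x,y,z=np.moveaxis(P,-1,0); H,Sa,V=cv2.split(cv2.cvtColor(c["image"],cv2.COLOR_RGB2HSV))
    for ce,a,m in blobs((x>.48)&(x<.60)&(y>-.2)&(y<.11)&(Sa<80)&(V>90)&(z<.1)&(z>.055),5,300):
        t=m&(z>.077); print(n,"nest",ce,a,P[t].mean(0) if t.any() else P[m].mean(0),t.sum())
    m=(x>.5)&(x<.53)&(y<-.14)&(y>-.2)&(z>.04)&(z<.056); print("stop",np.nanpercentile(y[m],[2,98]))
E
python3 scr.py
```

```text
ee_pos: [0.5402, 0.2438, 0.1162]
eef_rot: [0.024, 1.0, -0.0, -0.002]
ft_force: [-5.0, -2.4, 10.5]
ee_pos: [0.6038, 0.1746, 0.117]
eef_rot: [0.025, 1.0, -0.0, 0.0]
ft_force: [-1.0, 1.7, 1.9]
top nest [315.5405 229.1216] 148 [ 0.563  -0.0167  0.0841] 40
top nest [357.5315 229.7692] 143 [ 0.5582 -0.121   0.0843] 37
top nest [368. 231.] 7 [ 0.5539 -0.146   0.0647] 0
top nest [325.5385 239.8462] 13 [ 0.5342 -0.04    0.0651] 0
top nest [346.875 239.875] 8 [ 0.533  -0.093   0.0643] 0
top nest [315.9182 250.8239] 159 [ 0.5086 -0.0164  0.0848] 41
top nest [357.6993 250.4771] 153 [ 0.5066 -0.1195  0.085 ] 41
stop [-0.1863 -0.1612]
scene nest [315.0698 231.5465] 172 [ 0.5106 -0.02    0.0826] 48
scene nest [333.7468 243.7403] 154 [ 0.5649 -0.0201  0.0825] 44
scene nest [317.5 244.5] 12 [ 0.5359 -0.0424  0.0641] 0
scene nest [285.8622 261.5867] 196 [ 0.509  -0.1228  0.0828] 53
scene nest [303.2 259.6] 5 [ 0.5349 -0.0934  0.0636] 0
scene nest [303.847  274.8634] 183 [ 0.5608 -0.1241  0.0825] 54
stop [-0.1891 -0.148 ]
```

```bash
python3 -m pendant '[{"dp":[0.033,-0.166,0],"rotation":[0,0,0],"jaw":0.15},{"dp":[0.127,-0.306,0],"rotation":[0,0,0],"jaw":0.15},{"dp":[0.127,-0.306,0],"rotation":[0,0,0],"jaw":0.15}]' | sed -n 2,4p
python3 -m pendant '[{"dp":[0.14,-0.094,0],"rotation":[0,0,0],"jaw":0.15},{"dp":[0.306,-0.127,0],"rotation":[0,0,0],"jaw":0.15},{"dp":[0.306,-0.127,0],"rotation":[0,0,0],"jaw":0.15}]' | sed -n 2,4p
```

```text
ee_pos: [0.5808, 0.1285, 0.1169]
eef_rot: [0.026, 1.0, -0.0, -0.001]
ft_force: [1.5, -3.4, 5.6]
ee_pos: [0.5337, 0.1132, 0.1168]
eef_rot: [0.025, 1.0, -0.0, -0.001]
ft_force: [-1.6, -3.4, 5.6]
```

```bash
python3 -m pendant '[{"dp":[0.166,0.033,0],"rotation":[0,0,0],"jaw":0.15},{"dp":[0.166,0.033,0],"rotation":[0,0,0],"jaw":0.15}]' | sed -n 2,4p
python3 -m pendant '[{"dp":[0.14,0.094,0],"rotation":[0,0,0],"jaw":0.15},{"dp":[0.14,0.094,0],"rotation":[0,0,0],"jaw":0.15}]' | sed -n 2,4p
python3 scr.py | grep -E "stop|24[0-9]|2[3-6][0-9]\.[0-9]* *\] ([0-9]|1[0-9]) "
```

```text
ee_pos: [0.5092, 0.12, 0.1168]
eef_rot: [0.024, 1.0, -0.0, -0.001]
ft_force: [-1.7, -2.2, 5.4]
ee_pos: [0.4891, 0.1355, 0.1167]
eef_rot: [0.024, 1.0, -0.0, -0.001]
ft_force: [-1.8, 0.1, 5.0]
top nest [318.5316 228.9304] 158 [ 0.5628 -0.0244  0.0845] 42
top nest [328.5385 239.8462] 13 [ 0.534  -0.0475  0.0657] 0
top nest [349.5    239.7143] 14 [ 0.5332 -0.0996  0.0648] 0
stop [-0.1865 -0.1587]
scene nest [331.9945 245.3315] 181 [ 0.5644 -0.0268  0.0825] 51
scene nest [315.5 246.5] 12 [ 0.5356 -0.0494  0.064 ] 0
scene nest [301. 262.] 9 [ 0.5352 -0.1015  0.0642] 0
stop [-0.189  -0.1552]
```

```bash
python3 -m pendant '[{"dp":[0.094,0.14,0],"rotation":[0,0,0],"jaw":0.15},{"dp":[0.094,0.14,0],"rotation":[0,0,0],"jaw":0.15}]' | sed -n 2,4p
python3 -m pendant '[{"dp":[0.017,0.08,0],"rotation":[0,0,0],"jaw":0.15},{"dp":[0.017,0.08,0],"rotation":[0,0,0],"jaw":0.15}]' | sed -n 2,4p
```

```text
ee_pos: [0.4767, 0.1569, 0.1166]
eef_rot: [0.024, 1.0, -0.001, -0.001]
ft_force: [-0.1, 0.8, 2.5]
ee_pos: [0.4743, 0.1673, 0.1165]
eef_rot: [0.025, 1.0, -0.001, -0.002]
ft_force: [-6.4, -2.5, 10.7]
```

```bash
python3 -m pendant '[{"dp":[0.01,0.05,0],"rotation":[0,0,0],"jaw":0.15},{"dp":[0.01,0.05,0],"rotation":[0,0,0],"jaw":0.15}]' | sed -n 2,4p
python3 -m pendant '[{"dp":[0.003,0.04,0],"rotation":[0,0,0],"jaw":0.15},{"dp":[0.003,0.04,0],"rotation":[0,0,0],"jaw":0.15}]' | sed -n 2,4p
python3 scr.py
```

```text
ee_pos: [0.4734, 0.1744, 0.1165]
eef_rot: [0.026, 1.0, -0.001, -0.002]
ft_force: [-4.9, -2.2, 9.4]
ee_pos: [0.4734, 0.1804, 0.1165]
eef_rot: [0.026, 1.0, -0.001, -0.002]
ft_force: [-4.9, -2.1, 8.9]
top nest [319.5094 228.9182] 159 [ 0.5628 -0.0266  0.0844] 40
top nest [361.6    229.7161] 155 [ 0.5581 -0.1309  0.0845] 40
top nest [329.5    239.7143] 14 [ 0.5343 -0.0499  0.0655] 0
top nest [350.6154 239.6154] 13 [ 0.5334 -0.1023  0.0652] 0
top nest [319.8354 250.6329] 158 [ 0.5084 -0.0262  0.0852] 41
top nest [361.671  250.5226] 155 [ 0.5065 -0.1294  0.0851] 39
stop [-0.1867 -0.1458]
scene nest [312.4859 234.2203] 177 [ 0.5103 -0.0291  0.0824] 48
scene nest [331.382  246.0337] 178 [ 0.565  -0.029   0.0828] 51
scene nest [314.8 247. ] 10 [ 0.5351 -0.0514  0.0637] 0
scene nest [282.9898 264.5939] 197 [ 0.5093 -0.1325  0.0828] 55
scene nest [300.3846 262.6154] 13 [ 0.5352 -0.1037  0.0645] 0
scene nest [301.0293 277.2634] 205 [ 0.5607 -0.1338  0.0834] 57
stop [-0.1894 -0.1572]
```

```bash
python3 -m pendant '[{"dp":[-0.003,0.05,0],"rotation":[0,0,0],"jaw":0.15},{"dp":[-0.003,0.05,0],"rotation":[0,0,0],"jaw":0.15}]' | sed -n 2,4p
python3 -m pendant '[{"dp":[-0.008,0.05,0],"rotation":[0,0,0],"jaw":0.15},{"dp":[-0.008,0.05,0],"rotation":[0,0,0],"jaw":0.15}]' | sed -n 2,4p
python3 scr.py | grep -E "39.[0-9]* *\]|stop"
```

```text
ee_pos: [0.4741, 0.1882, 0.1165]
eef_rot: [0.025, 1.0, -0.001, -0.002]
ft_force: [-5.3, -1.1, 9.2]
ee_pos: [0.4755, 0.1949, 0.1164]
eef_rot: [0.026, 1.0, -0.001, -0.002]
ft_force: [-6.6, -3.2, 11.6]
top nest [330.  239.8] 10 [ 0.5341 -0.0511  0.0649] 0
top nest [350.75   239.6667] 12 [ 0.5333 -0.1027  0.0645] 0
stop [-0.1864 -0.1481]
stop [-0.1892 -0.1504]
```

```bash
python3 -m pendant '[{"dp":[-0.02,0.07,0],"rotation":[0,0,0],"jaw":0.15},{"dp":[-0.02,0.07,0],"rotation":[0,0,0],"jaw":0.15}]' | sed -n 2,4p
python3 -m pendant '[{"dp":[-0.029,0.068,0],"rotation":[0,0,0],"jaw":0.15},{"dp":[-0.029,0.068,0],"rotation":[0,0,0],"jaw":0.15}]' | sed -n 2,4p
python3 scr.py | grep -E "39.[0-9]* *\]|stop"
```

```text
ee_pos: [0.4782, 0.203, 0.1162]
eef_rot: [0.026, 1.0, -0.003, -0.004]
ft_force: [-14.0, -11.7, 19.1]
ee_pos: [0.4836, 0.2102, 0.116]
eef_rot: [0.028, 1.0, -0.005, -0.003]
ft_force: [-12.0, -19.6, 17.6]
top nest [330.  239.8] 10 [ 0.5341 -0.0511  0.0644] 0
top nest [350.75   239.6667] 12 [ 0.5332 -0.1026  0.0663] 0
stop [-0.1863 -0.1481]
stop [-0.1896 -0.1582]
```

```bash
python3 -m pendant '[{"dp":[0.029,-0.068,0],"rotation":[0,0,0],"jaw":0.15},{"dp":[0.045,-0.12,0],"rotation":[0,0,0],"jaw":0.15},{"dp":[0.045,-0.12,0],"rotation":[0,0,0],"jaw":0.15}]' | sed -n 2,4p
python3 -m pendant '[{"dp":[0,0,0],"rotation":[0,0,0],"jaw":0.45},{"dp":[0,0,0],"rotation":[0,0,0],"jaw":0.45},{"dp":[0,0,0],"rotation":[0,0,0],"jaw":0.5},{"dp":[0,0,-0.3],"rotation":[0,0,0],"jaw":0.5},{"dp":[0,0,-0.6],"rotation":[0,0,0],"jaw":0.6},{"dp":[0,0,-0.6],"rotation":[0,0,0],"jaw":0.6}]'
python3 - <<'E'
from h import *; from bench import camera
im=[]
for n,(a,b,u,v) in {"top":(200,280,190,390),"scene":(150,300,270,430)}.items():
    c=camera(n); np.savez(n+"3.npz",**c); c=c["image"]; im.append(cv2.resize(c[a:b,u:v],(400,int((b-a)*400/(v-u))),interpolation=cv2.INTER_CUBIC))
o=np.zeros((375,800,3),np.uint8)
for k,i in enumerate(im): o[:i.shape[0],400*k:400*k+400]=i[:375]
cv2.imwrite("pics/wound.png",cv2.convertScaleAbs(o[:,:,::-1],alpha=1.5))
E
python3 crank.py; python3 scr.py
```

```text
ee_pos: [0.4779, 0.1968, 0.1165]
eef_rot: [0.026, 1.0, -0.001, 0.0]
ft_force: [6.2, -4.1, -2.1]
time: 59.65
ee_pos: [0.4785, 0.1994, 0.2091]
eef_rot: [0.025, 1.0, 0.001, 0.001]
ft_force: [-0.2, 0.3, 0.6]
width: 0.0511
grip_force: 0.0
top handle top 0 [nan nan nan] 0
top hub top 248 [0.5367 0.1766 0.1044] 0.10453502570137352
scene handle top 70 [0.478  0.1895 0.1593] 0.16695124744898515
scene hub top 258 [0.5386 0.1725 0.1016] 0.10283821812436983
top nest [319.5506 228.9177] 158 [ 0.5626 -0.0268  0.0851] 40
top nest [361.5875 229.925 ] 160 [ 0.5582 -0.131   0.0842] 42
top nest [329.8182 239.8182] 11 [ 0.534  -0.0507  0.0653] 0
top nest [350.75   239.6667] 12 [ 0.5333 -0.1026  0.0654] 0
top nest [319.9812 250.75  ] 160 [ 0.5084 -0.0268  0.085 ] 39
top nest [361.634  250.4052] 153 [ 0.5067 -0.1304  0.0838] 43
stop [-0.1865 -0.1466]
scene nest [312.226  234.2881] 177 [ 0.5102 -0.0299  0.0828] 47
scene nest [331.2663 246.0761] 184 [ 0.565  -0.0295  0.0828] 52
scene nest [314.5 247.5] 12 [ 0.5353 -0.0528  0.0636] 0
scene nest [282.776  264.6927] 192 [ 0.5088 -0.1332  0.0829] 51
scene nest [300.25   262.6667] 12 [ 0.5348 -0.1038  0.0639] 0
scene nest [300.9754 277.3941] 203 [ 0.5605 -0.1337  0.0827] 58
stop [-0.1895 -0.1575]crank.py:5: RuntimeWarning: Mean of empty slice
  m=near&(z>.15)&(z<.18)&(np.hypot(x-.539,y-.178)>.045); print(n,"handle top",m.sum(),np.nanmean(P[m],0),np.nanmax(z[m]) if m.any() else 0)
```

View pics/wound.png

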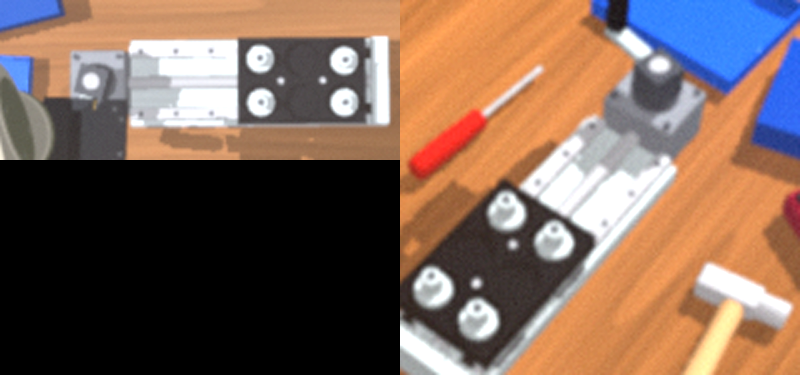

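```bash
python3 -m pendant '[{"dp":[-0.2,-0.06,0],"rotation":[0,0,0.02],"jaw":0.65},{"dp":[-0.407,-0.119,0],"rotation":[0,0,0.0389],"jaw":0.65},{"dp":[-0.407,-0.119,0],"rotation":[0,0,0.0389],"jaw":0.65},{"dp":[-0.407,-0.119,0.2],"rotation":[0,0,0.0389],"jaw":0.65},{"dp":[-0.407,-0.119,0.5],"rotation":[0,0,0.0389],"jaw":0.65},{"dp":[-0.407,-0.119,0.6],"rotation":[0,0,0.0389],"jaw":0.65},{"dp":[-0.407,-0.119,0.6],"rotation":[0,0,0.0389],"jaw":0.65}]'
```

```text
time: 60.82
ee_pos: [0.5365, 0.1776, 0.1164]
eef_rot: [0.147, 0.989, -0.001, -0.001]
ft_force: [0.6, 0.1, 1.7]
width: 0.0566
grip_force: 0.0
```

```bash
python3 -m pendant '[{"dp":[-0.009,0.009,0.12],"rotation":[0,0,0],"jaw":0.65},{"dp":[-0.009,0.009,0.22],"rotation":[0,0,0],"jaw":0.65},{"dp":[-0.009,0.009,0.255],"rotation":[0,0,0],"jaw":0.65},{"dp":[-0.009,0.009,0.255],"rotation":[0,0,0],"jaw":0.65}]'
python3 -m pendant '[{"dp":[0,0,0],"rotation":[0,0,0],"jaw":0.3},{"dp":[0,0,0],"rotation":[0,0,0],"jaw":0.3},{"dp":[0,0,0],"rotation":[0,0,0],"jaw":0.3},{"dp":[0,0,0],"rotation":[0,0,0],"jaw":0.3},{"dp":[0,0,0],"rotation":[0,0,0],"jaw":0.3}]' 40
```

```text
time: 61.32
ee_pos: [0.5386, 0.1783, 0.0781]
eef_rot: [0.147, 0.989, -0.001, -0.001]
ft_force: [-0.3, 0.2, -1.1]
width: 0.0567
grip_force: 0.0
time: 61.95
ee_pos: [0.5387, 0.1781, 0.0785]
eef_rot: [0.147, 0.989, -0.001, -0.0]
ft_force: [-2.4, -3.0, 5.8]
width: 0.0355
grip_force: 39.8
```

Gripped. Next I lift straight up and check the force as it comes free.

```bash
python3 -m pendant '[{"dp":[0,0,-0.05],"rotation":[0,0,0],"jaw":0.3},{"dp":[0,0,-0.1],"rotation":[0,0,0],"jaw":0.3},{"dp":[0,0,-0.15],"rotation":[0,0,0],"jaw":0.3}]' | sed -n 2,4p
python3 -m pendant '[{"dp":[0,0,-0.1],"rotation":[0,0,0],"jaw":0.3},{"dp":[0,0,-0.25],"rotation":[0,0,0],"jaw":0.3},{"dp":[0,0,-0.35],"rotation":[0,0,0],"jaw":0.3},{"dp":[0,0,-0.35],"rotation":[0,0,0],"jaw":0.3}]'
```

```text
ee_pos: [0.5383, 0.1783, 0.0997]
eef_rot: [0.147, 0.989, -0.001, -0.001]
ft_force: [-0.2, 0.3, -3.5]
time: 62.82
ee_pos: [0.5393, 0.1789, 0.1544]
eef_rot: [0.147, 0.989, 0.0, 0.0]
ft_force: [-0.1, -0.3, -2.8]
width: 0.0358
grip_force: 39.8
```

```bash
python3 -m pendant '[{"dp":[0.15,0.2,0],"rotation":[0,0,0],"jaw":0.3},{"dp":[0.35,0.45,0],"rotation":[0,0,0],"jaw":0.3},{"dp":[0.5,0.7,0],"rotation":[0,0,0],"jaw":0.3},{"dp":[0.671,0.967,0],"rotation":[0,0,0],"jaw":0.3},{"dp":[0.671,0.967,0],"rotation":[0,0,0],"jaw":0.3},{"dp":[0.671,0.967,0.2],"rotation":[0,0,0],"jaw":0.3},{"dp":[0.671,0.967,0.4],"rotation":[0,0,0],"jaw":0.3},{"dp":[0.671,0.967,0.4],"rotation":[0,0,0],"jaw":0.3}]'
python3 -m pendant '[{"dp":[0,0,0.2],"rotation":[0,0,0],"jaw":0.3},{"dp":[0,0,0.4],"rotation":[0,0,0],"jaw":0.3},{"dp":[0,0,0.48],"rotation":[0,0,0],"jaw":0.3},{"dp":[0,0,0.51],"rotation":[0,0,0],"jaw":0.3},{"dp":[0,0,0.51],"rotation":[0,0,0],"jaw":0.3}]'
```

```text
time: 63.82
ee_pos: [0.4834, 0.3451, 0.0911]
eef_rot: [0.148, 0.989, -0.002, -0.002]
ft_force: [-0.6, -0.6, -2.3]
width: 0.0357
grip_force: 39.8
time: 64.45
ee_pos: [0.4851, 0.3467, 0.0176]
eef_rot: [0.147, 0.989, -0.0, -0.0]
ft_force: [0.1, -0.1, -2.9]
width: 0.0355
grip_force: 39.8
```

```bash
python3 -m pendant '[{"dp":[0,0,0.01],"rotation":[0,0,0],"jaw":0.3},{"dp":[0,0,0.02],"rotation":[0,0,0],"jaw":0.3},{"dp":[0,0,0.02],"rotation":[0,0,0],"jaw":0.3}]'
python3 -m pendant '[{"dp":[0,0,0],"rotation":[0,0,0],"jaw":0.5},{"dp":[0,0,0],"rotation":[0,0,0],"jaw":0.6},{"dp":[0,0,0],"rotation":[0,0,0],"jaw":0.6},{"dp":[0,0,0],"rotation":[0,0,0],"jaw":0.6},{"dp":[0,0,-0.3],"rotation":[0,0,0],"jaw":0.6},{"dp":[0,0,-0.7],"rotation":[0,0,0],"jaw":0.6},{"dp":[0,0,-1],"rotation":[0,0,0],"jaw":0.6}]'
python3 -m pendant '[{"dp":[0,0.3,-0.1],"rotation":[0,0,0],"jaw":0.6},{"dp":[0,0.6,-0.1],"rotation":[0,0,0],"jaw":0.6},{"dp":[0,1,-0.1],"rotation":[0,0,0],"jaw":0.6},{"dp":[0,1,-0.1],"rotation":[0,0,0],"jaw":0.6}]'
python3 - <<'E'
from h import *; from bench import camera
im=[]
for n in ("top","scene"):
    c=camera(n); im.append(cv2.resize(c["image"][70:370],(400,188)) if 0 else c["image"])
    P=cloud(c);x,y,z=np.moveaxis(P,-1,0); m=(np.hypot(x-.485,y-.344)<.03)&(z>.025)&(z<.055); print(n,"hub",m.sum(),P[m].mean(0),np.median(z[m]))
a=cv2.resize(im[0][190:320,120:390],(800,385),interpolation=cv2.INTER_CUBIC); b=cv2.resize(im[1][110:310,230:480],(260,208),interpolation=cv2.INTER_CUBIC)
o=np.zeros((600,800,3),np.uint8); o[:385]=a; o[390:598,:260]=b
cv2.imwrite("pics/final.png",cv2.convertScaleAbs(o[:,:,::-1],alpha=1.4))
E
python3 scr.py
```

```text
time: 64.82
ee_pos: [0.485, 0.3468, 0.0145]
eef_rot: [0.147, 0.989, -0.0, -0.0]
ft_force: [-1.1, -1.2, 4.5]
width: 0.0354
grip_force: 39.8
time: 65.7
ee_pos: [0.4851, 0.3465, 0.166]
eef_rot: [0.147, 0.989, -0.0, -0.0]
ft_force: [0.2, 0.4, 0.1]
width: 0.0523
grip_force: 0.0
time: 66.2
ee_pos: [0.5274, 0.4946, 0.1763]
eef_rot: [0.144, 0.99, -0.001, -0.001]
ft_force: [0.2, -1.2, -0.2]
width: 0.0524
grip_force: 0.0
top hub 260 [0.4817 0.345  0.0399] 0.04029742475820264
scene hub 205 [0.485  0.3405 0.0366] 0.03751860969138798
top nest [319.5276 228.9816] 163 [ 0.5624 -0.0271  0.0848] 42
top nest [361.6296 229.8519] 162 [ 0.5582 -0.1309  0.0845] 42
top nest [329.8333 240.    ] 12 [ 0.5336 -0.0507  0.065 ] 0
top nest [350.6154 239.6154] 13 [ 0.5334 -0.1023  0.0647] 0
top nest [320.2207 250.7931] 145 [ 0.5084 -0.0266  0.0849] 38
top nest [361.7516 250.5776] 161 [ 0.5065 -0.1306  0.0852] 41
stop [-0.1865 -0.148 ]
scene nest [312.3356 235.0548] 146 [ 0.5113 -0.0312  0.0825] 39
scene nest [331.5  246.15] 180 [ 0.565  -0.0293  0.0825] 53
scene nest [314.8889 247.3333] 9 [ 0.5361 -0.0523  0.0645] 0
scene nest [282.7725 264.7143] 189 [ 0.509  -0.1334  0.0826] 53
scene nest [300.1818 262.8182] 11 [ 0.535  -0.1042  0.0639] 0
scene nest [300.9356 277.3812] 202 [ 0.5605 -0.1338  0.0827] 59
stop [-0.1894 -0.1582]
```

View pics/final.png

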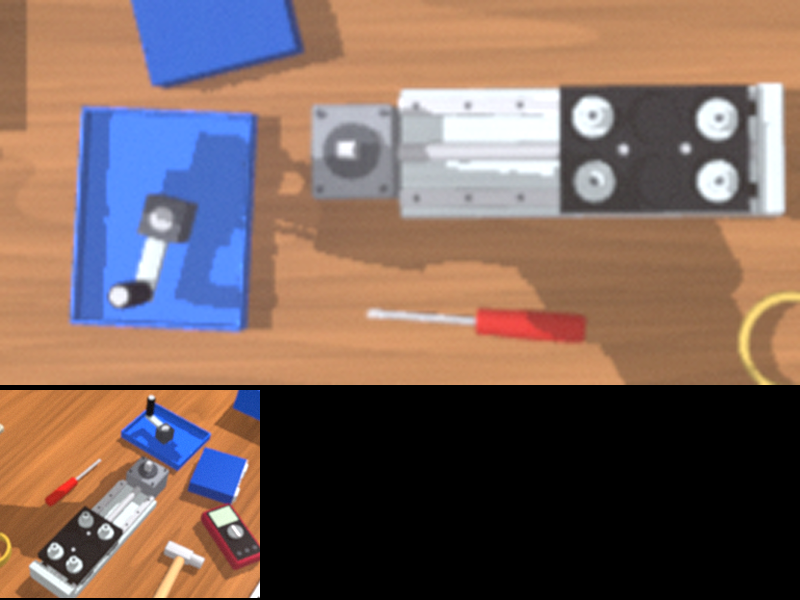

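The final picture shows the crank standing in the middle of the tray (hub at about (163,218)). The slide is against its stop with four upright terminals, and the robot is clear.

```bash
python3 -c "
from bench import r; print(r.close_job())"
```

```text
the job is handed in; nothing more can be done
None
```

The job is handed in (no verdict came back): by the last images all four terminals are seated post up in their own pockets, the slide is wound against its stop, and the crank stands upright in its tray.

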